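# Build up the centrifuge rotor stack

### The arm

A 7-joint arm with a two-finger parallel gripper is mounted at the origin on the work surface. World frame = base frame: x ahead of the robot, y to its left, z up, the work surface at z = 0. Lengths are in mm, angles in rad, forces in N, time in s.
With the tool pointing down it reaches from about 400 to 875 mm from the base axis. Payload 4.4 kg.
Tool frame: the origin (TCP) lies at the very end of the fingers, on their centre line; the grasp point (between the pads) lies ctrl.grip_depth behind it (ctrl.grip_depth is the distance from the TCP to the grasp point, in mm); y points along the fingers, x is the direction in which the jaws open and shut, and the axes are right-handed (so a half turn about y gives the same grasp; the last joint's range is limited). The gripper opens to 85 mm and grips with 20 to 120 N. Pads are 22 mm wide; open, the fingers measure 114 mm over their backs; the gripper's body (76 mm by 85 mm) begins 54 mm behind the grasp point. The pads swing forward as they close: fully open they stand 13 mm farther back than shut.
Start: joints at [-0.066, 0.628, 0.038, 1.517, -0.027, 0.996, -0.02], TCP at [650.014, 0.027, 231.313] pointing down, gripper open.
Joint ranges: [-3.06, 3.06], [-0.37, 2.12], [-1.25, 1.32], [0.18, 2.47], [-1.1, 4.24], [0.23, 1.98], [-2.94, 2.94]. Speed limits (rad/s): [2.57, 2.57, 3.14, 3.14, 3.14, 3.14, 3.14].

### API

Orientations are given as [roll, pitch, yaw] about the fixed x, y, z axes, in that order (R = Rz(yaw) Ry(pitch) Rx(roll)).
In Python, from cell import ctrl gives the robot as it stands.
- The arm moves only by the tool apply_moves, never from a script. Its argument "motion" is a list of rows, each a list of 5 numbers: the shift along the tool's x, y, z in cm, then the turn about the tool's y in rad, then the finger opening in cm, from 0 to 8.54. In form: [[tx, ty, tz, roll, hand], ...]. A call has 1 to 20 rows; each row is the pose to reach, as a shift and turn from the pose commanded when the call began, along the tool's axes at that moment; what a row does not reach only later rows make up. A row lasts 1/8 s, in which the tool goes at most 62.5 mm and 10.7 degrees, less where a joint would pass 70% of its speed; a pose out of reach is approached as far as the arm can. A call with a gripper value outside its range is refused whole. The fingers move at their own pace and stop on an object; the grip force is fixed at half the most. Time passes only in rows, so rows that repeat a pose let the fingers close. It gives the time, the measured TCP pose, the force and the opening at its end, in the units of the state.
- ctrl.read_state(): the state, without advancing time (a new reading comes with each control period).
- ctrl.get_image(name): name is "scene" or "side" or "wrist"; returns a dict with "image" (420x560x3 uint8, red, green, blue), "vfov" (degrees; the focal length in pixels is half the picture's height over the tangent of half this angle, whatever the lens; pixels are square), "cx", "cy" (the principal point, pixels), "extrinsics" (4x4, takes a point from world to camera coordinates); the wrist camera has in their place "tool_from_camera" (4x4, takes a point from camera to tool coordinates, whose origin is the TCP and whose axes are the tool frame's). Camera axes: x right, y up, looking along -z (the intrinsics and any distortion apply to the point x, -y, -z); pixel columns grow to the right and rows downward; lengths in mm; the calibration is good to about 2 mm. The wrist camera is an equidistant fisheye: a pixel r from the principal point sees the ray r / f radians off the axis. A picture is of the moment at which its call begins: read the wrist's pose just before it. There is no depth.
- ctrl.finish_job(): hands the job in, once; it reports no verdict.
Trained networks look in a picture, given as the dict that the camera call returned (one of the last four; its "shot" number tells which), for a name from the list of things; names that differ only in an ending like _2 or _b are one class to them, and where a whole thing is asked for, a point or a joint stands for the part that bears it (a point fixed in the world has none). Each returns a list of dicts, best first, with "confidence" (0 to 1); they miss things now and then, are a little off and sometimes report something else, mostly with a low value. They report only what shows in the picture. A call takes as long as a camera call. They do not tell look-alikes from the thing itself.
- ctrl.search_frame(picture, query): "location" ([x, y, z] in mm, in world coordinates, good to about 4 mm: the middle of the surface that is visible of it).
- ctrl.mark_of(picture, query): "location" ([x, y, z] in mm, in world coordinates, good to about 4 mm: a listed point, or the origin of a listed thing).
The state is a dict: "clock": time; "qpos": joint angles; "qd": joint speeds; "tau": joint torques, N m; "eef_pos": TCP position; "tool_rot": TCP orientation; "force": force on the tool from outside, world axes, zero at the start; "torque": the same for the moment, N m; "width": finger opening in mm.
Only numpy, scipy, OpenCV 4.12 (cv2) and the standard library are available. Lean on these libraries where they do the work, as an engineer would, in place of code of your own. Each camera call takes 0.05 s, during which the arm holds its last target.

### The job

Get the small centrifuge ready to run: fit the rotor fully down on its square drive, then the blue cover over the rotor, then the orange lock knob on the end of the spindle against the cover, all sitting level and home. Lower the rotor and the cover down the spindle rather than letting them fall, leave the other things on the bench where they are, and let go of everything at the end.

Things in the scene. Friction and masses are not known exactly. Their poses are not given: they have to be found in the camera images.
- centrifuge: White box-shaped bench centrifuge, fixed, 190 (its x) x 230 (its y) x 70 mm high, with a round open bowl 160 mm wide, 30 mm deep in its top and the upright drive spindle in the middle. Origin: centre of its underside, under the spindle; z up. Its lift-off lid lies farther back.
- drive_seat (a point): Point on the spindle axis, 48 mm above the bench, on top of the spindle's steel flange (48 mm wide), where the rotor's underside rests. x and y are square to the flats of the brass drive, z up. From here up: brass square 20 x 20 mm for 16 mm, brass cone 8 mm long, round steel rod 14 mm thick up to 84 mm. The spindle stands at any angle and can turn about z (friction 0.04 N m).
- spindle_top (a point): Tip of the spindle on its axis, 132 mm above the bench (84 mm above drive_seat); the last 6 mm taper from 14 to 8 mm thick. Same axes as drive_seat.
- rotor: Rotor, 0.4 kg: aluminium disc 120 mm across, 16 mm thick, eight dark wells; on it a square grey grip hub 40 x 40 mm, rising to 44 mm above the underside. A 23 mm square bore runs right through, parallel to the hub's sides; it fits the 20 mm drive in any quarter turn, at most 8 degrees askew. Origin: centre of the underside; x, y square to the hub's sides, z up. Lies flat at the start.
- cover: Rotor cover, 0.16 kg: blue upturned dish 112 mm across, skirt 4 mm thick, flat top at 34 mm; on it a round white grip collar 44 mm across, up to 56 mm. An 18 mm round bore passes the rod but not the square drive. Fitted, the skirt stands on the rotor's disc round the hub: origin 16 mm above drive_seat. Origin: centre of the skirt's lower edge; z up. Stands collar up.
- knob: Orange push-on lock knob, 0.08 kg: cylinder 48 mm across, 44 mm high, small black disc on top, blind bore from below 18 mm wide, 26 mm deep. It slips over the spindle tip (no screwing) and rests on the cover's collar: fitted, its origin is 72 mm above drive_seat, with 12 mm of spindle inside. Origin: centre of its underside; z up. Stands bore down.
- jar: Bystander: amber jar with white cap, 52 mm across, 65 mm high. Origin under its centre.
- beaker: Bystander: glass beaker, 80 mm across, 90 mm high. Origin under its centre.
- slide_box: Bystander: yellow slide box, 90 x 120 x 30 mm. Origin under its centre.
Mind the look-alikes: they are no part of the job. Of the things that look like the cover, take the one that is farthest from the robot's base at the start. Of the things that look like the knob, take the one that is farthest to the robot's right at the start.

How it is judged (in metres and radians):
On the way, in this order (a step that is already met when the one before it is completed fails the run):
1. the rotor is fully down on the square drive, level, with neither cover nor knob on the spindle yet, and let go (z of rotor in the frame of drive_seat between -0.003 and 0.003 m and horizontal distance between rotor and drive_seat below 0.0045 m and angle between rotor's own z axis and vertical below 0.06 rad and contact force between the fingers and rotor below 0.05 N and horizontal distance between each of cover, knob and drive_seat above 0.06 m), for 0.2 s.
2. the cover sits level on the rotor, and is let go, with the knob not on the spindle yet (z of rotor in the frame of drive_seat between -0.003 and 0.003 m and horizontal distance between each of rotor, cover and drive_seat below 0.0045 m and angle between each of rotor, cover's own z axis and vertical below 0.06 rad and z of cover in the frame of drive_seat between 0.013 and 0.019 m and contact force between the fingers and cover below 0.05 N and horizontal distance between knob and drive_seat above 0.06 m), for 0.2 s.
3. the lock knob sits on the cover's collar over the spindle tip (z of rotor in the frame of drive_seat between -0.003 and 0.003 m and horizontal distance between each of rotor, cover, knob and drive_seat below 0.0045 m and angle between each of rotor, cover, knob's own z axis and vertical below 0.06 rad and z of cover in the frame of drive_seat between 0.013 and 0.019 m and z of knob in the frame of drive_seat between 0.069 and 0.075 m), for 0.2 s.
At the end, for the whole second after the job is handed in: Rotor, cover and knob all sit on the spindle, let go and at rest: each within 3 mm of its fitted height (0, 16 and 72 mm above drive_seat), within 4.5 mm of the spindle axis and level within 0.06 rad (all of step 3 and linear speed of each of rotor, cover, knob below 0.02 m/s and contact force between the fingers and rotor below 0.05 N and contact force between the fingers and cover below 0.05 N and contact force between the fingers and knob below 0.05 N); the robot touches nothing.
It fails at once if the rotor was let fall down the spindle (faster than 0.5 m/s while threaded on it) (horizontal distance between rotor and drive_seat below 0.025 m and z of rotor in the frame of drive_seat below 0.08 m and linear speed of rotor above 0.5 m/s).
It fails at once if the cover was let fall down the spindle (faster than 0.5 m/s while threaded on it) (horizontal distance between cover and drive_seat below 0.025 m and z of cover in the frame of drive_seat below 0.08 m and linear speed of cover above 0.5 m/s).
It fails at once if the jar, beaker or slide box was moved more than 40 mm or tipped over (distance of any of jar, beaker, slide_box from where it was at the start of the episode above 0.04 m or angle between any of jar, beaker, slide_box's own z axis and vertical above 0.5 rad).
It also fails if it takes over 72 s, if anything falls off the work surface, if the arm or the gripper's body presses on something with over 40 N, if the wrist force passes 120 N, or if a joint passes its speed limit or range.

## Working session

There is one attempt and no reset: what is moved stays moved. The work goes in short steps, Python scripts to look and compute and a tool call to move; the robot and the scene stay as the last step left them, time stands still between calls to the robot, and variables do not carry over. Pictures are saved under pics/ and viewed, and the job is handed in when it is done.

Besides the shell and the picture viewer there is one more tool, called after "Call:" in YAML: its name, and indented under it one key for each argument. apply_moves: Moves the arm, as the interface text tells. Its arguments: {"type":"object","properties":{"motion":{"type":"array","items":{"type":"array","items":{"type":"number"}}}},"required":["motion"]}

```bash
ls; mkdir -p pics; cat > h.py <<'E'
import numpy as np, cv2
from cell import ctrl
def save(p,name): cv2.imwrite('pics/'+name,cv2.cvtColor(p['image'],cv2.COLOR_RGB2BGR))
E
python3 - <<'E'
from h import *
s=ctrl.read_state(); print({k:np.round(v,3).tolist() for k,v in s.items()}, ctrl.grip_depth)
for n in ['scene','side','wrist']:
    p=ctrl.get_image(n); save(p,n+'0.png'); print(n,p['vfov'],p['cx'],p['cy'])
    M=p.get('extrinsics'); 
    if M is None: M=p['tool_from_camera']
    print(np.round(M,3).tolist())
    for q in ['drive_seat','spindle_top','rotor','cover','knob','jar','beaker','slide_box','centrifuge']:
        print(q,[(np.round(d['location']).tolist(),round(d['confidence'],2)) for d in ctrl.mark_of(p,q)])
print(ctrl.read_state()['clock'])
E
```

```text
pics
{'clock': 0.0, 'qpos': [-0.066, 0.629, 0.038, 1.518, -0.027, 0.996, -0.02], 'qd': [0.0, -0.001, -0.001, 0.0, 0.0, -0.001, -0.001], 'tau': [-0.001, -56.341, 1.226, -19.345, 0.011, 0.011, -0.0], 'eef_pos': [649.369, -0.025, 230.391], 'tool_rot': [-1.571, 0.002, -0.0], 'force': [-0.296, 0.039, -0.174], 'torque': [-0.005, -0.03, -0.007], 'width': 85.6} 18.700000000000003
scene 50.316287722473426 276.9888865621524 213.2867031131501
[[-0.258, 0.966, -0.005, 134.139], [-0.725, -0.191, 0.661, 319.312], [0.638, 0.174, 0.75, -1751.795], [0.0, 0.0, 0.0, 1.0]]
drive_seat [([588.0, -13.0, 49.0], 0.5)]
spindle_top [([593.0, -8.0, 130.0], 0.58)]
rotor [([471.0, 322.0, -0.0], 0.78)]
cover [([432.0, -273.0, -1.0], 0.8), ([256.0, -272.0, 4.0], 0.75), ([340.0, -78.0, -2.0], 0.5)]
knob [([817.0, -58.0, -3.0], 0.85), ([639.0, -257.0, 2.0], 0.62)]
jar [([635.0, 244.0, 2.0], 0.83)]
beaker [([446.0, 547.0, 2.0], 0.64)]
slide_box [([494.0, -551.0, -6.0], 0.77), ([442.0, 548.0, 5.0], 0.4)]
centrifuge [([592.0, -13.0, 0.0], 0.61)]
side 55.772569742277845 282.1625330817899 208.42101503554338
[[0.998, -0.06
[... 324 characters left out ...]
.66)]
knob [([636.0, -259.0, -1.0], 0.63), ([820.0, -61.0, 2.0], 0.45)]
jar [([631.0, 242.0, -4.0], 0.68)]
beaker [([449.0, 547.0, -0.0], 0.7)]
slide_box [([492.0, -545.0, -3.0], 0.66)]
centrifuge [([586.0, -13.0, -0.0], 0.82)]
wrist 65.70646984690485 280.2543928942361 208.02628889639163
[[1.0, -0.001, -0.0, 0.108], [0.0, 0.267, -0.964, -142.534], [0.001, 0.964, 0.267, 67.734], [0.0, 0.0, 0.0, 1.0]]
drive_seat [([586.0, -14.0, 47.0], 0.57)]
spindle_top [([587.0, -14.0, 131.0], 0.7)]
rotor [([590.0, -10.0, 4.0], 0.58)]
cover [([341.0, -79.0, -2.0], 0.89)]
knob [([632.0, -254.0, -1.0], 0.62)]
jar [([586.0, -13.0, 47.0], 0.59)]
beaker []
slide_box []
centrifuge [([590.0, -10.0, 5.0], 0.77)]
1.5
```

View images.

View pics/scene0.png

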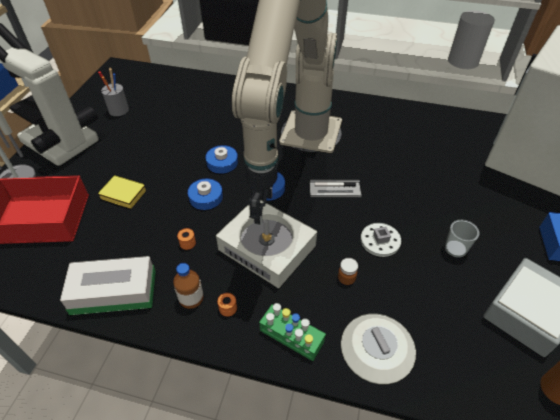

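View pics/side0.png

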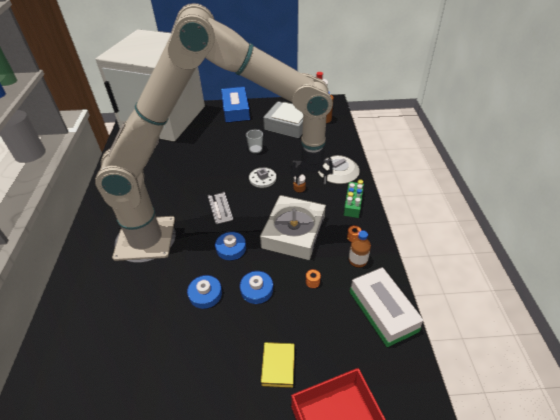

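View pics/wrist0.png

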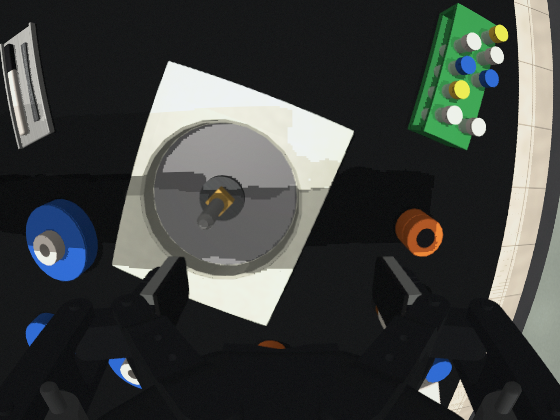

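```bash
cat >> h.py <<'E'
from scipy.spatial.transform import Rotation as Ro
def K(p):
    f=210/np.tan(np.radians(p['vfov'])/2); return np.array([[f,0,p['cx']],[0,f,p['cy']],[0,0,1.]])
F=np.diag([1,-1,-1.,1])
def world_from_cam(p,s=None):
    if 'extrinsics' in p: return np.linalg.inv(np.array(p['extrinsics']))@F
    T=np.eye(4);T[:3,:3]=Ro.from_euler('xyz',s['tool_rot']).as_matrix();T[:3,3]=s['eef_pos']
    return T@np.array(p['tool_from_camera'])@F
def onplane(p,uv,z,s=None):
    uv=np.array(uv,float).reshape(-1,1,2)
    if 'extrinsics' in p: n=cv2.undistortPoints(uv,K(p),None)
    else: n=cv2.fisheye.undistortPoints(uv,K(p),np.zeros(4))
    n=n.reshape(-1,2); W=world_from_cam(p,s)
    d=np.c_[n,np.ones(len(n))]@W[:3,:3].T; o=W[:3,3]
    return o+d*((z-o[2])/d[:,2])[:,None]
def proj(p,X,s=None):
    C=np.linalg.inv(world_from_cam(p,s)); X=np.array(X,float).reshape(-1,3)
    c=X@C[:3,:3].T+C[:3,3]
    if 'extrinsics' in p: return c[:,:2]/c[:,2:]@np.diag([K(p)[0,0]]*2)+K(p)[:2,2]
    r=np.linalg.norm(c[:,:2],axis=1); th=np.arctan2(r,c[:,2]); return c[:,:2]/r[:,None]*(th*K(p)[0,0])[:,None]+K(p)[:2,2]
def store(p,s,name):
    import pickle; pickle.dump((p,s),open('pics/'+name+'.pkl','wb')); save(p,name+'.png')
def load(name):
    import pickle; return pickle.load(open('pics/'+name+'.pkl','rb'))
def crop(p,u,v,h,k,name):
    im=p['image'][max(0,v-h):v+h,max(0,u-h):u+h]; im=cv2.resize(im,None,fx=k,fy=k,interpolation=cv2.INTER_CUBIC)
    cv2.imwrite('pics/'+name,cv2.cvtColor(im,cv2.COLOR_RGB2BGR))
E
python3 - <<'E'
from h import *
p={'image':cv2.cvtColor(cv2.imread('pics/wrist0.png'),cv2.COLOR_BGR2RGB)}
crop(p,220,200,40,10,'spc.png')
p={'image':cv2.cvtColor(cv2.imread('pics/scene0.png'),cv2.COLOR_BGR2RGB)}
crop(p,200,200,60,6,'candc.png')
E
```

```text
(no output)
```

View pics/spc.png

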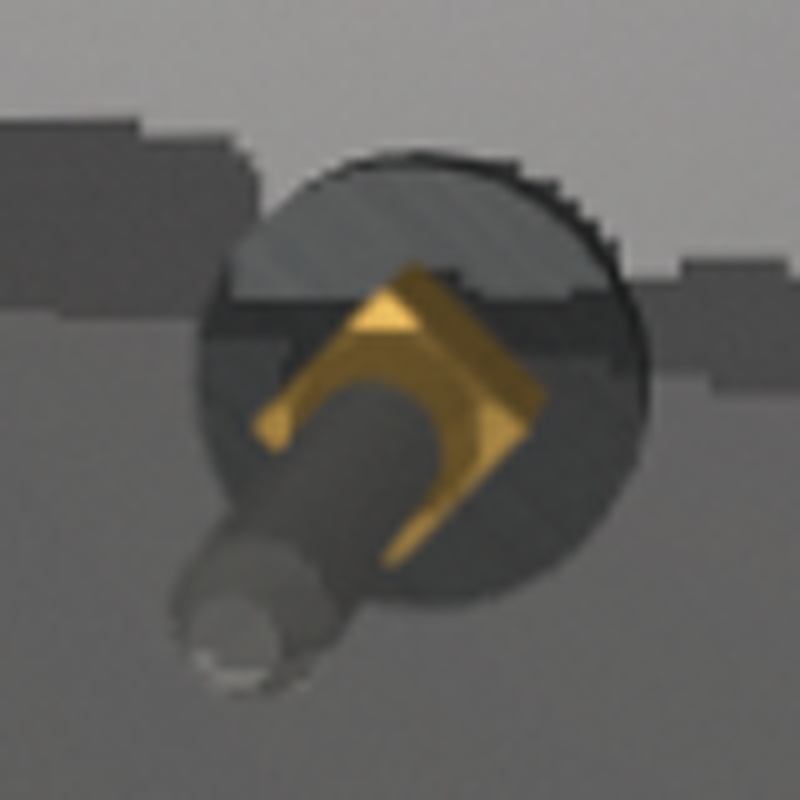

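View pics/candc.png

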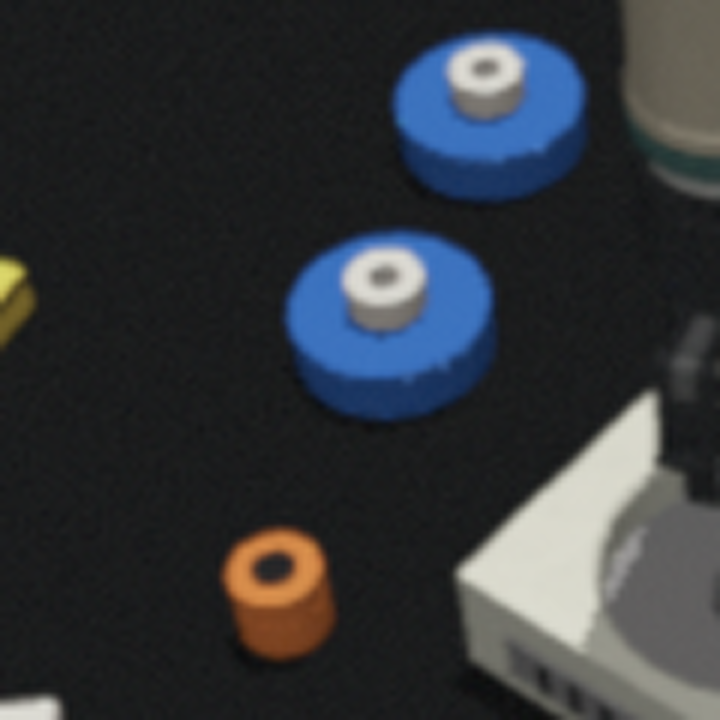

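```bash
python3 - <<'E'
from h import *
p=dict(vfov=65.70646984690485,cx=280.2543928942361,cy=208.02628889639163,tool_from_camera=[[1.0, -0.001, -0.0, 0.108], [0.0, 0.267, -0.964, -142.534], [0.001, 0.964, 0.267, 67.734], [0,0,0,1]])
s=dict(eef_pos=[649.5,0,230.6],tool_rot=[-1.571,0.002,0])
f=lambda a:np.array(a)/10-.45+[180,160]
q=onplane(p,f([[385,285],[530,425],[388,568],[252,430]]),64,s);print(q, q.mean(0))
e=np.roll(q,-1,0)-q; print(np.linalg.norm(e,axis=1),np.degrees(np.arctan2(e[:,1],e[:,0]))%90)
print(onplane(p,f([[425,380],]),48,s),onplane(p,f([[236,640]]),132,s))
E
```

```text
[[588.10532016   2.36683482  64.        ]
 [602.10777178 -11.86263858  64.        ]
 [587.00290956 -26.71145731  64.        ]
 [573.759014   -12.35461705  64.        ]] [587.74375387 -12.14046953  64.        ]
[19.96363105 21.18122471 19.53252754 20.55572051] [44.53927655 44.51024872 42.69091274 45.73941282]
[[588.71301294 -11.14435277  48.        ]] [[588.07112025 -11.99020983 132.        ]]
```

Call:
apply_moves:
  motion:
    - [-3.0, 0, 5.4, 0, 8.5]
    - [-6, 0, 10.8, 0, 8.5]
    - [-9, 0.5, 16.2, 0, 8.5]
    - [-12, 1, 21.6, 0, 8.5]
    - [-15, 2, 27, 0, 8.5]
    - [-17.6, 3, 32.1, 0, 8.5]
    - [-17.6, 3, 32.1, 0, 8.5]

```text
clock: 2.38
eef_pos: [469.8, 327.0, 200.6]
tool_rot: [-1.568, 0.003, 0.01]
force: [0.7, 0.7, -0.5]
width: 85.0
```

```bash
python3 - <<'E'
from h import *
s=ctrl.read_state(); print({k:np.round(s[k],3).tolist() for k in ['clock','eef_pos','tool_rot','qpos']})
p=ctrl.get_image('wrist'); store(p,s,'w1'); print(ctrl.mark_of(p,'rotor')[:1])
c=proj(p,[[472,321,44]],s)[0]; print(c)
E
```

```text
{'clock': 2.375, 'eef_pos': [469.816, 326.982, 200.596], 'tool_rot': [-1.568, 0.003, 0.01], 'qpos': [-0.672, 0.553, 0.027, 1.773, -0.025, 0.817, -0.622]}
[{'location': [475.7, 318.8, 0.1], 'confidence': 0.71}]
[282.8206706  199.08908488]
```

View pics/w1.png

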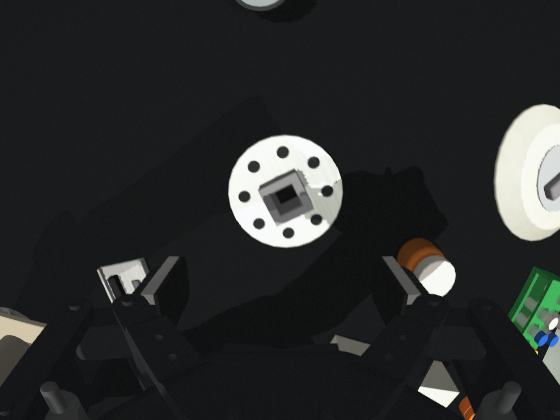

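```bash
python3 - <<'E'
from h import *
p,s=load('w1'); crop(p,286,194,35,11,'w1c.png')
E
```

```text
(no output)
```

View pics/w1c.png

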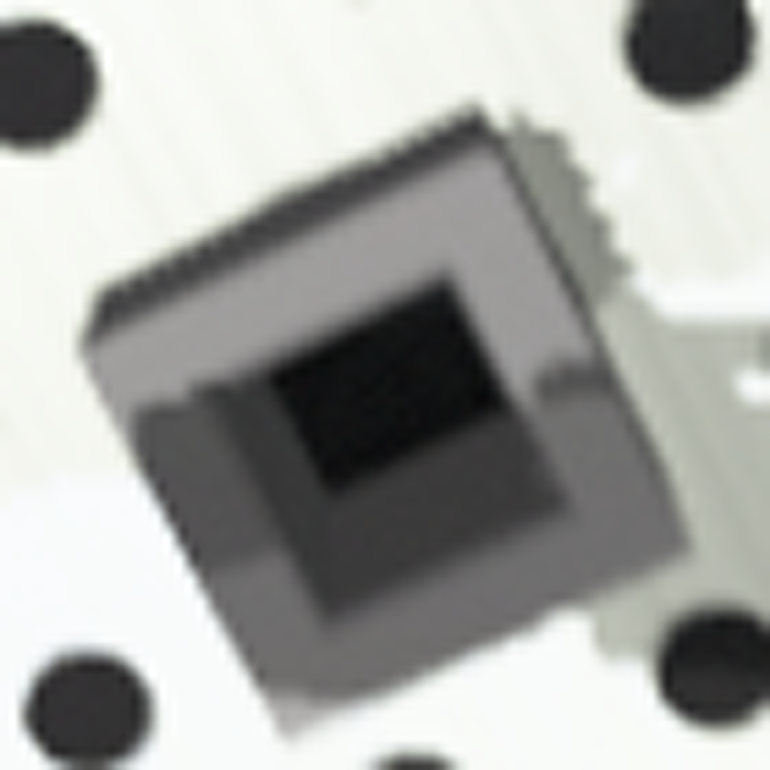

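```bash
cat >> h.py <<'E'
def cc(a,u,v,h,k): return (np.array(a,float)+.5)/k-.5+[max(0,u-h),max(0,v-h)]
E
python3 - <<'E'
from h import *
p,s=load('w1')
q=onplane(p,cc([[85,345],[492,150],[688,550],[290,738]],286,194,35,11),44,s);print(q, q.mean(0))
e=np.roll(q,-1,0)-q; print(np.linalg.norm(e,axis=1),np.degrees(np.arctan2(e[:,1],e[:,0]))%90)
print({k:np.round(v,3).tolist() for k,v in ctrl.read_state().items()})
print(ctrl.get_image('wrist')['shot'],ctrl.read_state()['eef_pos'])
E
```

```text
[[448.75081267 329.65297019  44.        ]
 [483.25894262 346.9437611   44.        ]
 [501.11999455 312.04773619  44.        ]
 [466.61626606 294.44182167  44.        ]] [474.93650397 320.77157229  44.        ]
[38.59770049 39.2013996  38.73597173 39.48416651] [26.61381291 27.10501423 27.03345771 26.90235291]
{'clock': 2.475, 'qpos': [-0.666, 0.552, 0.033, 1.773, -0.023, 0.818, -0.622], 'qd': [0.039, -0.007, 0.031, -0.0, 0.004, 0.003, -0.0], 'tau': [-2.271, -49.389, -0.335, -16.825, -0.191, -0.013, -0.017], 'eef_pos': [473.893, 321.242, 201.278], 'tool_rot': [-1.571, -0.0, 0.002], 'force': [0.912, -0.494, 0.113], 'torque': [-0.056, -0.057, 0.048], 'width': 84.914}
5 [474.78212875 319.98007633 201.43745034]
```

Call:
apply_moves:
  motion:
    - [0.1, 3, 0, -0.16, 8.5]
    - [0.1, 6, 0, -0.32, 8.5]
    - [0.1, 9, 0, -0.47, 8.5]
    - [0.1, 10, 0, -0.47, 8.5]
    - [0.1, 10, 0, -0.47, 8.5]
    - [0.1, 10, 0, -0.47, 8.5]

```text
clock: 3.28
eef_pos: [476.1, 321.2, 102.5]
tool_rot: [-1.571, -0.002, 0.468]
force: [-0.8, 0.0, 0.1]
width: 85.4
```

```bash
python3 - <<'E'
from h import *
s=ctrl.read_state(); print({k:np.round(s[k],3).tolist() for k in ['clock','eef_pos','tool_rot','qpos']})
p=ctrl.get_image('wrist'); store(p,s,'w2')
c=proj(p,[[475,320.8,44]],s)[0].round().astype(int); print(c)
crop(p,c[0],c[1],60,10*600//1000,'w2c.png')
E
```

```text
{'clock': 3.275, 'eef_pos': [476.094, 321.195, 102.538], 'tool_rot': [-1.571, -0.002, 0.468], 'qpos': [-0.585, 0.691, -0.09, 1.846, 0.102, 0.606, -0.27]}
[278 225]
```

View pics/w2c.png

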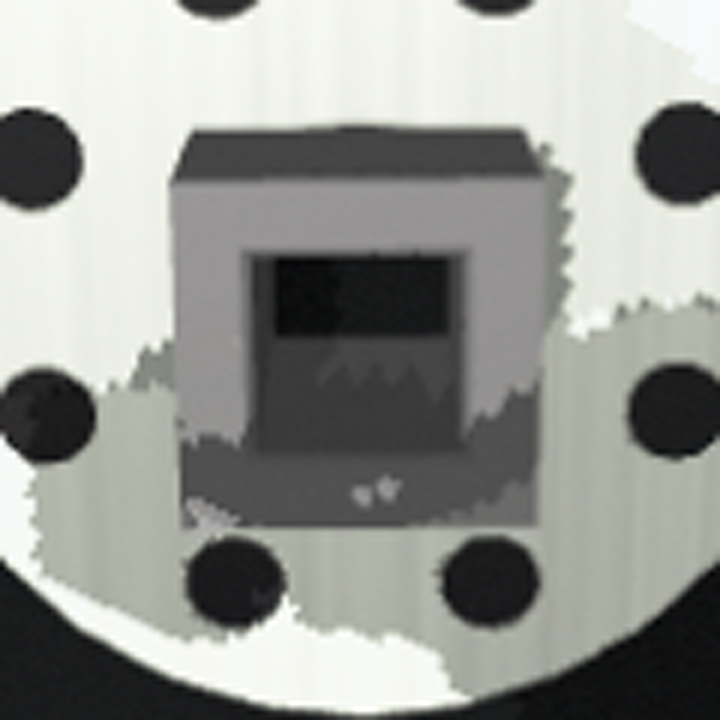

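```bash
python3 - <<'E'
from h import *
p,s=load('w2')
q=onplane(p,cc([[172,180],[545,178],[538,527],[182,527]],278,225,60,6),44,s);print(q, q.mean(0))
e=np.roll(q,-1,0)-q; print(np.linalg.norm(e,axis=1),np.degrees(np.arctan2(e[:,1],e[:,0]))%90)
R=Ro.from_euler('xyz',s['tool_rot']).as_matrix(); print(R.T@(q.mean(0)-s['eef_pos']))
s=ctrl.read_state(); print(R.T@(q.mean(0)-s['eef_pos']),s['eef_pos'])
E
```

```text
[[447.6719803  330.14073636  44.        ]
 [482.89206229 348.18951872  44.        ]
 [501.22945728 312.53223895  44.        ]
 [465.59469558 294.48832896  44.        ]] [474.34704886 321.33770575  44.        ]
[39.57540549 40.09615513 39.94269557 39.90385791] [27.13319457 27.21530513 26.85569172 26.68899717]
[-1.62897384 58.53461259  0.91744478]
[-1.59085519 58.57099116  0.70216516] [475.96314108 321.36969222 102.57450029]
```

Call:
apply_moves:
  motion:
    - [-0.16, 4, 0.08, 0, 8.5]
    - [-0.16, 7.4, 0.08, 0, 7]
    - [-0.16, 8.3, 0.08, 0, 5.5]
    - [-0.16, 8.3, 0.08, 0, 4.6]
    - [-0.16, 8.3, 0.08, 0, 2.5]
    - [-0.16, 8.3, 0.08, 0, 2.5]
    - [-0.16, 8.3, 0.08, 0, 2.5]

```text
clock: 4.2
eef_pos: [474.1, 321.7, 19.7]
tool_rot: [-1.57, -0.002, 0.47]
force: [0.6, 0.2, 6.9]
width: 38.7
```

```bash
python3 - <<'E'
from h import *
s=ctrl.read_state(); print({k:np.round(s[k],3).tolist() for k in ['clock','eef_pos','tool_rot','force','torque','width']})
E
```

```text
{'clock': 4.2, 'eef_pos': [474.097, 321.669, 19.726], 'tool_rot': [-1.57, -0.002, 0.47], 'force': [0.555, 0.196, 6.886], 'torque': [-0.034, 0.324, -0.027], 'width': 38.736}
```

```bash
cat >> h.py <<'E'
def shift(target,s=None):
    s=s or ctrl.read_state(); R=Ro.from_euler('xyz',s['tool_rot']).as_matrix()
    return np.round(R.T@(np.array(target)-s['eef_pos'])/10,2)
E
python3 - <<'E'
from h import *
for f in [0,.25,.5,.75,1]: print(shift([474.1+f*(588-474.1),321.7+f*(-12-321.7),200]))
E
```

```text
[ 4.000e-02 -1.803e+01  1.000e-02]
[ -1.19 -18.03  -8.72]
[ -2.43 -18.04 -17.44]
[ -3.67 -18.05 -26.17]
[ -4.91 -18.05 -34.9 ]
```

Call:
apply_moves:
  motion:
    - [0, -2, 0, 0, 2.5]
    - [0, -6, 0, 0, 2.5]
    - [0, -11, 0, 0, 2.5]
    - [0, -16, -1, 0, 2.5]
    - [-0.6, -18, -4.4, 0, 2.5]
    - [-1.2, -18, -8.7, -0.1, 2.5]
    - [-1.9, -18, -13.5, -0.2, 2.5]
    - [-2.6, -18, -18.5, -0.307, 2.5]
    - [-3.3, -18, -23.5, -0.307, 2.5]
    - [-4.0, -18, -28.5, -0.307, 2.5]
    - [-4.5, -18, -32.2, -0.307, 2.5]
    - [-4.9, -18, -34.9, -0.307, 2.5]
    - [-4.9, -18, -34.9, -0.307, 2.5]
    - [-4.9, -18, -34.9, -0.307, 2.5]

```text
clock: 5.95
eef_pos: [586.9, -11.3, 198.1]
tool_rot: [-1.569, 0.0, 0.778]
force: [-0.6, -0.1, -2.4]
width: 38.6
```

```bash
python3 - <<'E'
from h import *
s=ctrl.read_state(); print({k:np.round(s[k],3).tolist() for k in ['clock','eef_pos','tool_rot','force','torque','width','qpos']})
p=ctrl.get_image('wrist'); store(p,s,'w3')
p2=ctrl.get_image('side'); store(p2,s,'s3')
p3=ctrl.get_image('scene'); store(p3,s,'c3')
for q in (p2,p3): print([ (np.round(d['location']),d['confidence']) for d in ctrl.mark_of(q,'rotor')[:1]], proj(q,[588,-12,170]))
E
```

```text
{'clock': 5.95, 'eef_pos': [586.911, -11.318, 198.08], 'tool_rot': [-1.569, 0.0, 0.778], 'force': [-0.616, -0.134, -2.351], 'torque': [0.023, 0.009, -0.016], 'width': 38.56, 'qpos': [0.105, 0.582, -0.207, 1.73, 0.15, 0.846, 0.609]}
[(array([587., -11., 180.]), 0.87)] [[293.79941422 200.63527907]]
[(array([586., -13., 176.]), 0.65)] [[266.19516282 210.58917306]]
```

View pics/w3.png

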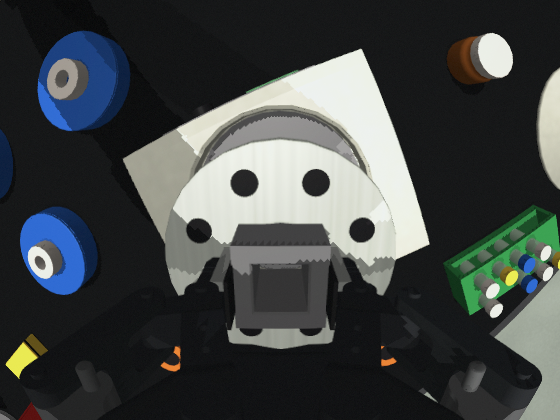

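View pics/s3.png

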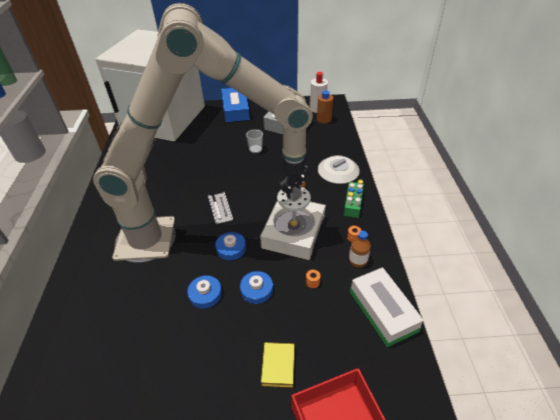

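```bash
python3 - <<'E'
from h import *
p,s=load('w3'); crop(p,282,275,75,5,'w3c.png')
E
```

```text
(no output)
```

View pics/w3c.png

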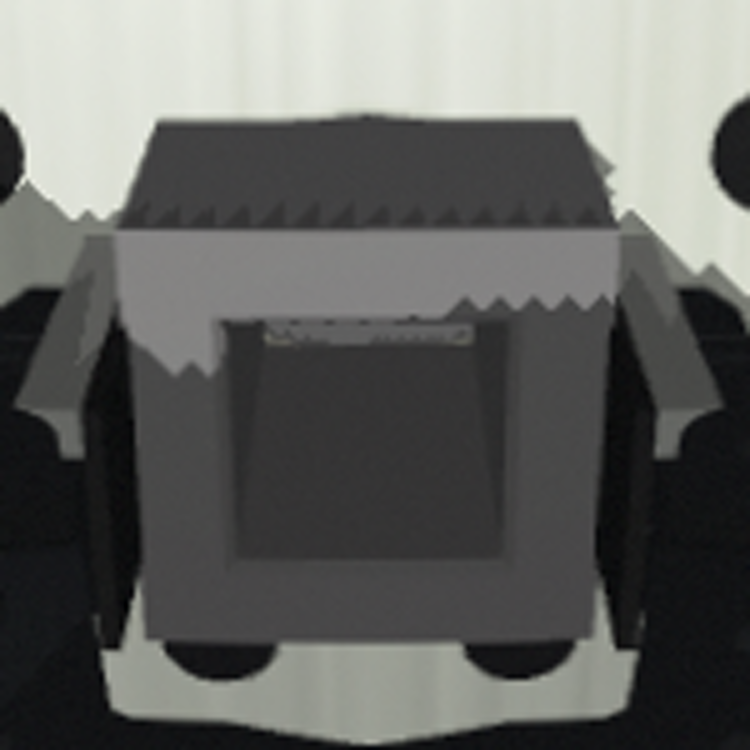

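```bash
python3 - <<'E'
from h import *
p,s=load('w3'); R=Ro.from_euler('xyz',s['tool_rot']).as_matrix()
for dz in (22,24,26):
    q=onplane(p,cc([[115,230],[620,230],[593,640],[147,640]],282,275,75,5),s['eef_pos'][2]+dz,s)
    print(dz,((q-s['eef_pos'])@R).round(2).tolist(), ((q.mean(0)-s['eef_pos'])@R).round(2),np.linalg.norm(np.roll(q,-1,0)-q,axis=1))
s=ctrl.read_state(); print(s['eef_pos'],s['tool_rot'],shift([588,-12,200]))
E
```

```text
22 [[-20.17, -21.97, 18.47], [20.5, -21.98, 18.52], [20.69, -22.03, -22.16], [-19.84, -22.03, -22.19]] [  0.3  -22.    -1.84] [40.66652483 40.67197259 40.53199722 40.66258473]
24 [[-19.83, -23.97, 19.28], [20.16, -23.97, 19.33], [20.35, -24.03, -20.67], [-19.51, -24.03, -20.7]] [  0.3  -24.    -0.69] [39.99228311 39.99764055 39.85998593 39.98840834]
26 [[-19.49, -25.97, 20.1], [19.83, -25.97, 20.14], [20.01, -26.03, -19.18], [-19.17, -26.03, -19.21]] [  0.29 -26.     0.46] [39.31804139 39.32330851 39.18797465 39.31423194]
[587.38980418 -11.17016704 198.38696506] [-1.57047760e+00 -2.12557324e-04  7.78726117e-01] [-0.01 -0.16 -0.1 ]
```

Call:
apply_moves:
  motion:
    - [-0.03, 2.5, -0.03, 0, 2.5]
    - [-0.03, 4.5, -0.03, 0, 2.5]
    - [-0.03, 6.5, -0.03, 0, 2.5]
    - [-0.03, 8.5, -0.03, 0, 2.5]
    - [-0.03, 9.8, -0.03, 0, 2.5]
    - [-0.03, 9.8, -0.03, 0, 2.5]

```text
clock: 6.95
eef_pos: [586.9, -12.4, 99.5]
tool_rot: [-1.569, 0.001, 0.778]
force: [0.4, 0.5, -4.1]
width: 38.9
```

```bash
python3 - <<'E'
from h import *
s=ctrl.read_state(); print({k:np.round(s[k],3).tolist() for k in ['clock','eef_pos','tool_rot','force','torque','width']})
p=ctrl.get_image('wrist'); store(p,s,'w4'); crop(p,282,275,75,5,'w4c.png')
E
```

```text
{'clock': 6.95, 'eef_pos': [586.93, -12.433, 99.542], 'tool_rot': [-1.569, 0.001, 0.778], 'force': [0.395, 0.517, -4.14], 'torque': [-0.028, -0.004, -0.016], 'width': 38.924}
```

View pics/w4c.png

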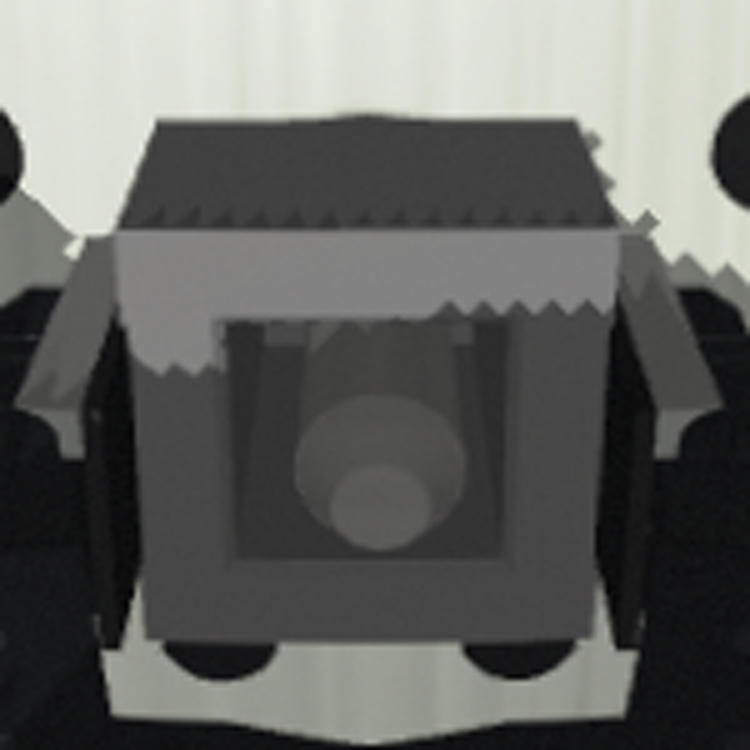

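```bash
python3 - <<'E'
from h import *
p,s=load('w4'); R=Ro.from_euler('xyz',s['tool_rot']).as_matrix()
f=lambda a,z:((onplane(p,cc(a,282,275,75,5),z,s)-s['eef_pos'])@R).round(2)
print(f([[380,508],[330,508],[430,508],[380,466],[380,549]],132)); print(f([[295,465],[465,465],[380,395]],126))
print(f([[115,230],[620,230],[593,640],[147,640]],99.5+24).mean(0)); print(f([[228,322],[517,318],[503,560],[237,560]],99.5+24),)
s=ctrl.read_state(); print(s['eef_pos'])
E
```

```text
[[  1.17 -32.46  -0.93]
 [ -2.76 -32.46  -0.94]
 [  5.11 -32.47  -0.94]
 [  1.16 -32.46   2.95]
 [  1.19 -32.47  -4.84]]
[[ -5.75 -26.45  -0.51]
 [  8.17 -26.47  -0.51]
 [  1.18 -26.45   6.08]]
[  0.2925 -23.96    -0.7125]
[[-11.06 -23.93  11.33]
 [ 12.2  -23.96  11.72]
 [ 11.9  -23.99 -11.68]
 [-11.09 -23.96 -11.72]]
[587.60330632 -12.48502955 100.30005301]
```

Call:
apply_moves:
  motion:
    - [0.03, 0.6, 0.02, 0, 2.5]
    - [0.03, 1.2, 0.02, 0, 2.5]
    - [0.03, 1.8, 0.02, 0, 2.5]
    - [0.03, 2.4, 0.02, 0, 2.5]
    - [0.03, 2.9, 0.02, 0, 2.5]
    - [0.03, 3.2, 0.02, 0, 2.5]
    - [0.03, 3.2, 0.02, 0, 2.5]

```text
clock: 7.88
eef_pos: [587.7, -12.4, 68.2]
tool_rot: [-1.571, 0.0, 0.777]
force: [-0.8, -0.4, -2.2]
width: 39.1
```

```bash
python3 - <<'E'
from h import *
s=ctrl.read_state(); print({k:np.round(s[k],3).tolist() for k in ['clock','eef_pos','tool_rot','force','torque','width']})
E
```

```text
{'clock': 7.875, 'eef_pos': [587.681, -12.355, 68.188], 'tool_rot': [-1.571, 0.0, 0.777], 'force': [-0.807, -0.445, -2.243], 'torque': [0.01, 0.037, -0.003], 'width': 39.06}
```

Call:
apply_moves:
  motion:
    - [0, 0, 0, 0, 4.5]
    - [0, 0, 0, 0, 5.5]
    - [0, 0, 0, 0, 7]
    - [0, -1, 0, 0, 7.5]
    - [0, -4, 0, 0, 8.5]
    - [0, -8, 0, 0, 8.5]
    - [0, -13, 0, 0, 8.5]
    - [0, -16, 0, 0, 8.5]

```text
clock: 8.88
eef_pos: [588.7, -12.3, 231.8]
tool_rot: [-1.574, -0.003, 0.777]
force: [0.4, -0.3, 0.3]
width: 85.0
```

```bash
python3 - <<'E'
from h import *
s=ctrl.read_state(); print({k:np.round(s[k],3).tolist() for k in ['clock','eef_pos','tool_rot','force','torque','width','qpos']})
p=ctrl.get_image('wrist'); store(p,s,'w5'); print(ctrl.mark_of(p,'cover'),ctrl.mark_of(p,'rotor')[:1])
s=ctrl.read_state()
for f in [0,.25,.5,.75,1]: print(shift([s['eef_pos'][0]+f*(434-s['eef_pos'][0]),s['eef_pos'][1]+f*(-272-s['eef_pos'][1]),200],s))
E
```

```text
{'clock': 8.875, 'eef_pos': [588.659, -12.269, 231.804], 'tool_rot': [-1.574, -0.003, 0.777], 'force': [0.398, -0.277, 0.299], 'torque': [-0.008, -0.052, -0.005], 'width': 85.039, 'qpos': [0.112, 0.543, -0.216, 1.694, 0.14, 0.916, 0.618]}
[{'location': [340.6, -77.5, -1.7], 'confidence': 0.75}, {'location': [440.0, -272.5, 0.1], 'confidence': 0.68}] [{'location': [593.0, -14.6, 49.3], 'confidence': 0.76}]
[-0.01  3.08  0.01]
[-7.32  3.06 -1.9 ]
[-14.63   3.04  -3.82]
[-21.94   3.02  -5.73]
[-29.25   3.01  -7.65]
```

View pics/w5.png

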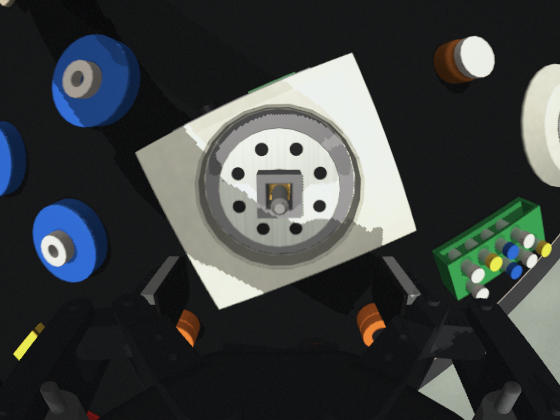

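Call:
apply_moves:
  motion:
    - [-4, 0.5, -1, 0, 8.5]
    - [-9, 1, -2.3, 0, 8.5]
    - [-14.5, 2, -3.8, 0, 8.5]
    - [-20, 3, -5.2, 0, 8.5]
    - [-25, 5, -6.5, 0, 8.5]
    - [-28, 7, -7.3, 0, 8.5]
    - [-29.2, 9, -7.6, 0, 8.5]
    - [-29.2, 9, -7.6, 0, 8.5]
    - [-29.2, 9, -7.6, 0, 8.5]

```text
clock: 10.15
eef_pos: [433.3, -270.4, 138.5]
tool_rot: [-1.57, -0.001, 0.778]
force: [-0.6, 0.3, 0.0]
width: 84.9
```

```bash
python3 - <<'E'
from h import *
s=ctrl.read_state(); print({k:np.round(s[k],3).tolist() for k in ['clock','eef_pos','tool_rot','force','torque','width','qpos']})
p=ctrl.get_image('wrist'); store(p,s,'w6'); print(ctrl.mark_of(p,'cover'),proj(p,[[434,-272,56]],s))
E
```

```text
{'clock': 10.15, 'eef_pos': [433.335, -270.388, 138.477], 'tool_rot': [-1.57, -0.001, 0.778], 'force': [-0.557, 0.306, 0.049], 'torque': [0.018, -0.023, -0.05], 'width': 84.93, 'qpos': [0.633, 0.572, -0.19, 1.99, 0.182, 0.596, 1.1]}
[{'location': [435.4, -270.1, -1.0], 'confidence': 0.84}, {'location': [257.3, -278.9, -0.7], 'confidence': 0.82}] [[278.9625548  217.19317086]]
```

View pics/w6.png

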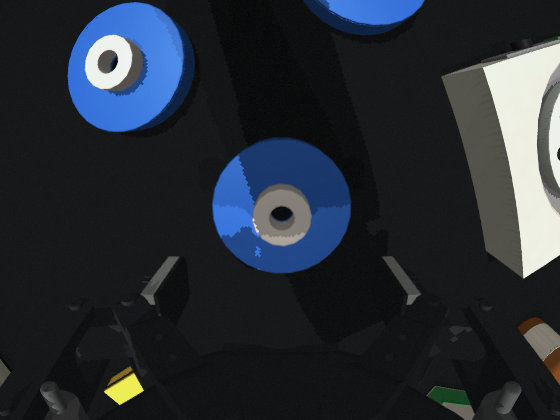

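```bash
python3 - <<'E'
from h import *
p,s=load('w6'); crop(p,282,212,40,10,'w6c.png')
E
```

```text
(no output)
```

View pics/w6c.png

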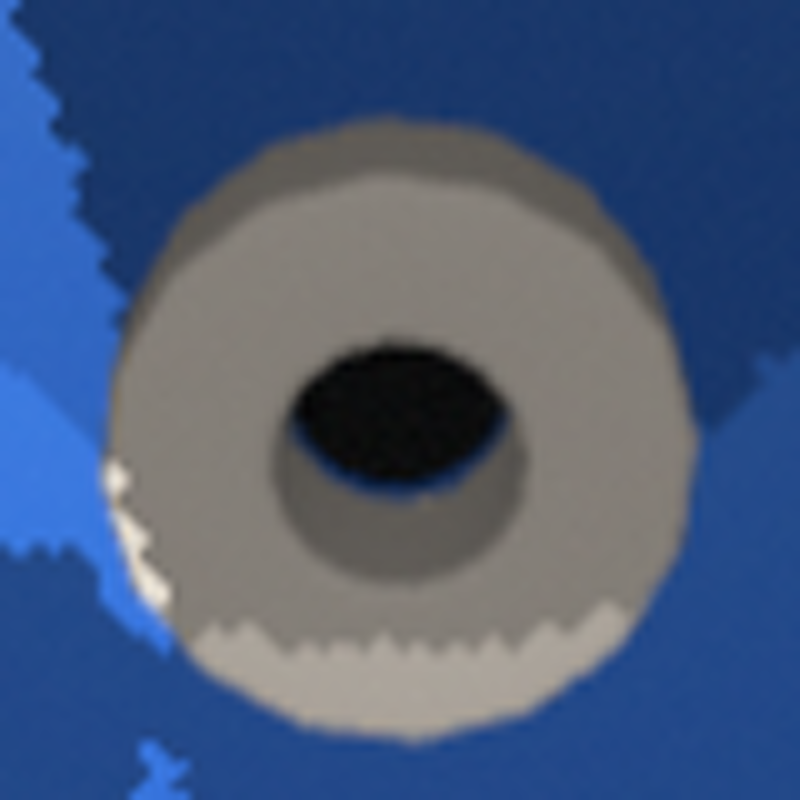

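```bash
python3 - <<'E'
from h import *
p,s=load('w6'); R=Ro.from_euler('xyz',s['tool_rot']).as_matrix()
f=lambda a,z:onplane(p,cc(a,282,212,40,10),z,s)
q=f([[105,457],[697,457],[401,172],[401,742]],56); t=((q-s['eef_pos'])@R); print(t.round(2)); print(q[:2].mean(0),q[2:].mean(0))
q=f([[272,462],[527,462],[400,338],[400,587]],56); t=((q-s['eef_pos'])@R); print(t.round(2))
s=ctrl.read_state(); print(s['eef_pos'])
E
```

```text
[[-20.25  82.46  -1.72]
 [ 22.73  82.49  -1.68]
 [  1.19  82.48  19.39]
 [  1.28  82.47 -23.93]]
[ 435.43490377 -270.67111338   56.        ] [ 435.82828901 -271.07807612   56.        ]
[[ -8.12  82.47  -2.07]
 [ 10.36  82.48  -2.06]
 [  1.14  82.48   7.24]
 [  1.18  82.47 -11.66]]
[ 433.84074741 -270.47581203  138.97088125]
```

Call:
apply_moves:
  motion:
    - [0.09, 4, -0.18, 0, 8.5]
    - [0.09, 7.5, -0.18, 0, 8]
    - [0.09, 9.5, -0.18, 0, 6.5]
    - [0.09, 10.0, -0.18, 0, 5.2]
    - [0.09, 10.0, -0.18, 0, 2.5]
    - [0.09, 10.0, -0.18, 0, 2.5]
    - [0.09, 10.0, -0.18, 0, 2.5]
    - [0.09, 10.0, -0.18, 0, 2.5]

```text
clock: 11.25
eef_pos: [434.8, -272.2, 38.7]
tool_rot: [-1.572, -0.0, 0.777]
force: [-0.6, -0.6, -0.2]
width: 41.1
```

```bash
python3 - <<'E'
from h import *
s=ctrl.read_state(); print({k:np.round(s[k],3).tolist() for k in ['clock','eef_pos','tool_rot','force','torque','width','qpos']})
for f in [0,1]: print(shift([s['eef_pos'][0]+f*(587.8-s['eef_pos'][0]),s['eef_pos'][1]+f*(-12-s['eef_pos'][1]),235],s))
E
```

```text
{'clock': 11.25, 'eef_pos': [434.84, -272.209, 38.683], 'tool_rot': [-1.572, -0.0, 0.777], 'force': [-0.569, -0.646, -0.168], 'torque': [0.013, 0.022, 0.035], 'width': 41.081, 'qpos': [0.588, 0.747, -0.125, 2.039, 0.237, 0.368, 1.051]}
[ 0.000e+00 -1.963e+01 -1.000e-02]
[ 29.15 -19.63   7.82]
```

Call:
apply_moves:
  motion:
    - [0, -1, 0, 0, 2.5]
    - [0, -4, 0, 0, 2.5]
    - [0, -9, 0, 0, 2.5]
    - [0, -14, 0, 0, 2.5]
    - [3, -18, 0.8, 0, 2.5]
    - [8, -19.6, 2.1, 0, 2.5]
    - [13, -19.6, 3.5, 0, 2.5]
    - [18, -19.6, 4.8, 0, 2.5]
    - [23, -19.6, 6.2, 0, 2.5]
    - [27, -19.6, 7.2, 0, 2.5]
    - [29.15, -19.6, 7.8, 0, 2.5]
    - [29.15, -19.2, 7.8, 0, 2.5]
    - [29.15, -18, 7.8, 0, 2.5]
    - [29.15, -18, 7.8, 0, 2.5]

```text
clock: 13.0
eef_pos: [586.0, -14.4, 216.8]
tool_rot: [-1.569, 0.004, 0.774]
force: [-0.0, -0.3, -1.6]
width: 41.1
```

```bash
python3 - <<'E'
from h import *
s=ctrl.read_state(); print({k:np.round(s[k],3).tolist() for k in ['clock','eef_pos','tool_rot','force','torque','width','qpos']})
p=ctrl.get_image('wrist'); store(p,s,'w7'); crop(p,282,275,75,5,'w7c.png')
s=ctrl.read_state();print(s['eef_pos'])
p=ctrl.get_image('side'); store(p,s,'s7'); crop(p,295,195,60,6,'s7c.png')
E
```

```text
{'clock': 13.0, 'eef_pos': [585.965, -14.376, 216.814], 'tool_rot': [-1.569, 0.004, 0.774], 'force': [-0.022, -0.263, -1.619], 'torque': [-0.06, 0.02, 0.009], 'width': 41.133, 'qpos': [0.128, 0.562, -0.236, 1.71, 0.162, 0.893, 0.598]}
[586.65720209 -13.9448753  217.5052903 ]
```

View pics/w7.png

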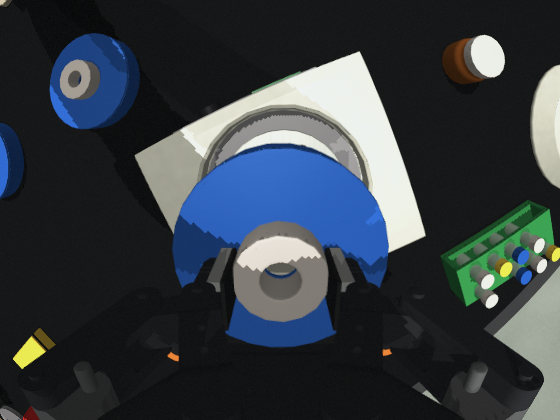

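View pics/w7c.png

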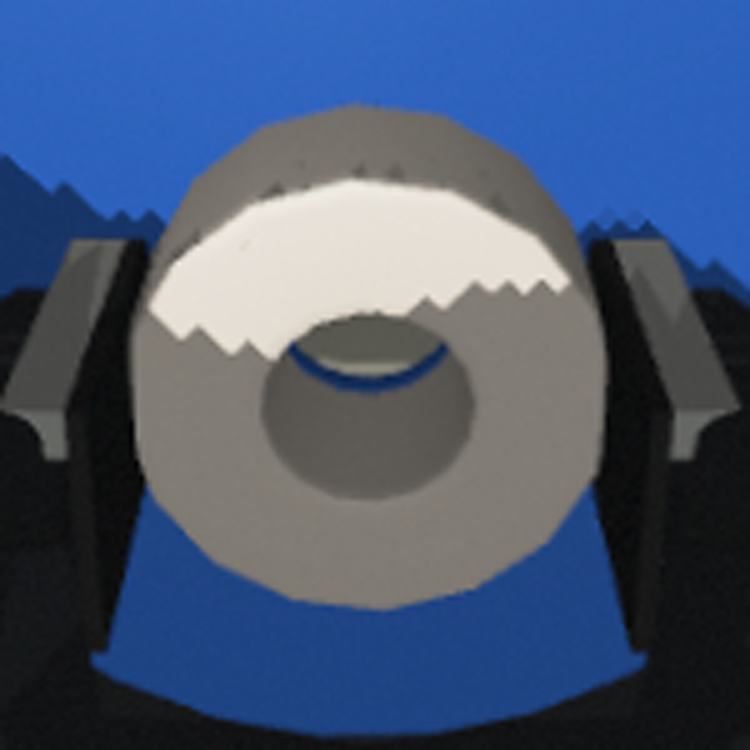

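View pics/s7c.png

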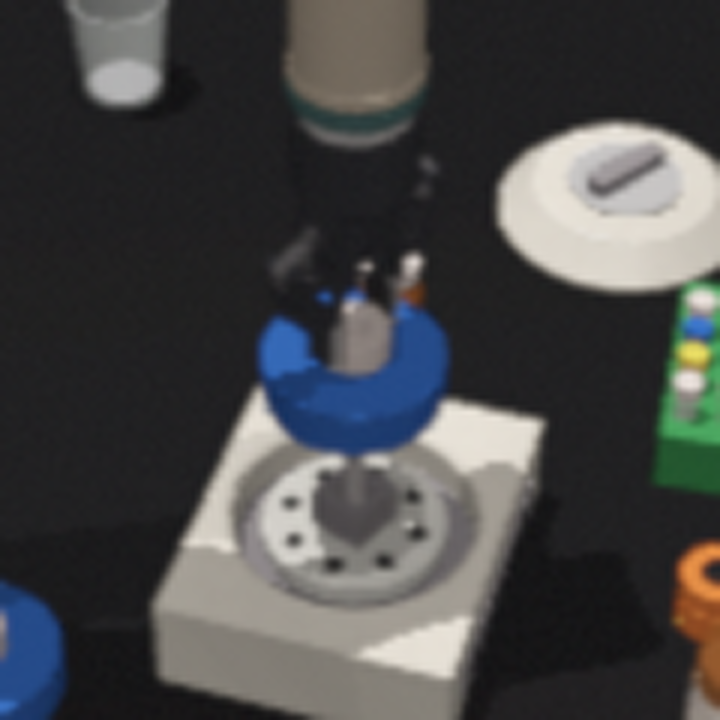

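```bash
python3 - <<'E'
from h import *
p,s=load('w7'); R=Ro.from_euler('xyz',s['tool_rot']).as_matrix()
for dz in (15,17.3,19):
  f=lambda a:((onplane(p,cc(a,282,275,75,5),s['eef_pos'][2]+dz,s)-s['eef_pos'])@R).round(2)
  print(dz,f([[132,385],[607,385],[370,180],[370,608]]).tolist()); print(f([[262,408],[475,408],[370,313],[370,500]]).tolist())
s=ctrl.read_state(); print(s['eef_pos'],s['tool_rot'],shift([588,-12,217],s))
E
```

```text
15 [[-20.68, -14.92, 0.71], [21.36, -15.08, 0.83], [0.37, -14.97, 20.29], [0.43, -15.04, -23.1]]
[[-9.16, -14.97, -1.38], [9.69, -15.04, -1.33], [0.39, -14.99, 8.03], [0.41, -15.02, -10.92]]
17.3 [[-20.3, -17.22, 1.91], [20.98, -17.37, 2.03], [0.37, -17.26, 21.14], [0.43, -17.34, -21.47]]
[[-9.0, -17.27, -0.14], [9.52, -17.33, -0.08], [0.38, -17.29, 9.11], [0.41, -17.32, -9.5]]
19 [[-20.03, -18.92, 2.8], [20.7, -19.07, 2.92], [0.37, -18.96, 21.77], [0.42, -19.04, -20.26]]
[[-8.87, -18.97, 0.78], [9.4, -19.03, 0.83], [0.38, -18.98, 9.9], [0.41, -19.02, -8.46]]
[587.19446481 -13.51343155 217.98523531] [-1.57043751e+00  1.16138869e-03  7.74859407e-01] [0.16 0.1  0.05]
```

Call:
apply_moves:
  motion:
    - [0.08, 2.5, 0, 0, 2.5]
    - [0.08, 5, 0, 0, 2.5]
    - [0.08, 6.8, 0, 0, 2.5]
    - [0.08, 7.5, 0, 0, 2.5]
    - [0.08, 7.5, 0, 0, 2.5]

```text
clock: 13.72
eef_pos: [588.4, -11.7, 143.4]
tool_rot: [-1.571, 0.0, 0.777]
force: [0.4, -0.5, -1.0]
width: 41.3
```

```bash
python3 - <<'E'
from h import *
s=ctrl.read_state(); print({k:np.round(s[k],3).tolist() for k in ['clock','eef_pos','tool_rot','force','torque','width']})
p=ctrl.get_image('wrist'); store(p,s,'w8'); crop(p,282,275,50,8,'w8c.png')
s=ctrl.read_state();print(s['eef_pos'])
E
```

```text
{'clock': 13.725, 'eef_pos': [588.406, -11.741, 143.39], 'tool_rot': [-1.571, 0.0, 0.777], 'force': [0.423, -0.457, -1.025], 'torque': [-0.02, -0.019, 0.019], 'width': 41.324}
[588.83031301 -11.61461147 143.89156689]
```

View pics/w8c.png

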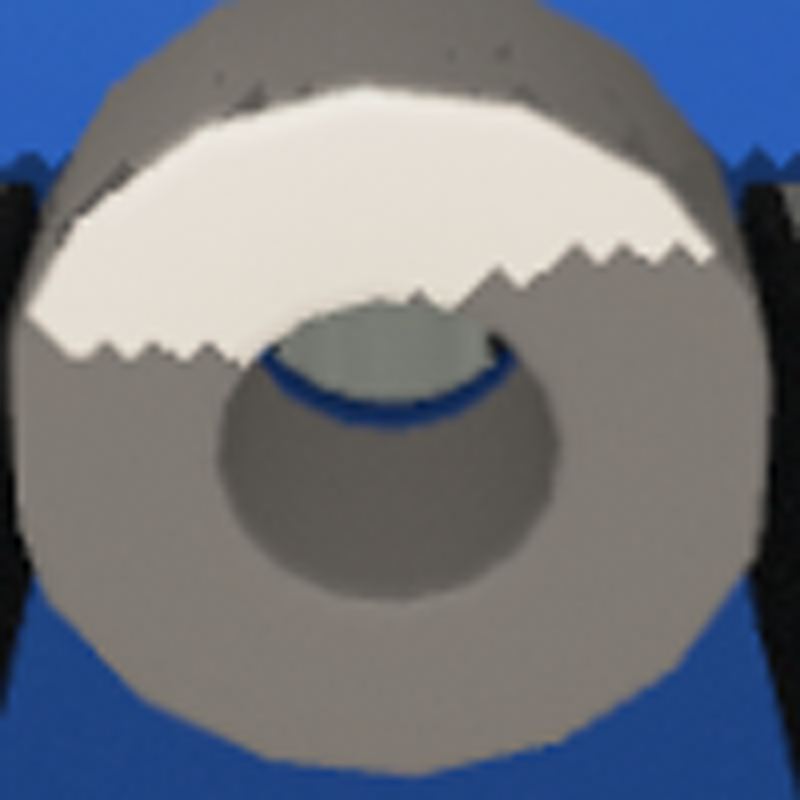

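Call:
apply_moves:
  motion:
    - [-0.1, 0.2, -0.01, 0, 2.5]
    - [-0.1, 0.6, -0.01, 0, 2.5]
    - [-0.1, 1.2, -0.01, 0, 2.5]
    - [-0.1, 1.5, -0.01, 0, 2.5]

```text
clock: 14.28
eef_pos: [587.4, -12.2, 127.8]
tool_rot: [-1.57, 0.001, 0.777]
force: [0.2, 0.5, -1.0]
width: 41.2
```

```bash
python3 - <<'E'
from h import *
s=ctrl.read_state(); print({k:np.round(s[k],3).tolist() for k in ['clock','eef_pos','tool_rot','force','torque','width']})
p=ctrl.get_image('wrist'); store(p,s,'w9'); crop(p,282,275,50,8,'w9c.png')
s=ctrl.read_state();print(s['eef_pos'])
E
```

```text
{'clock': 14.275, 'eef_pos': [587.427, -12.177, 127.764], 'tool_rot': [-1.57, 0.001, 0.777], 'force': [0.177, 0.493, -0.986], 'torque': [-0.009, 0.039, 0.033], 'width': 41.193}
[587.29551466 -12.15882937 127.4818731 ]
```

View pics/w9c.png

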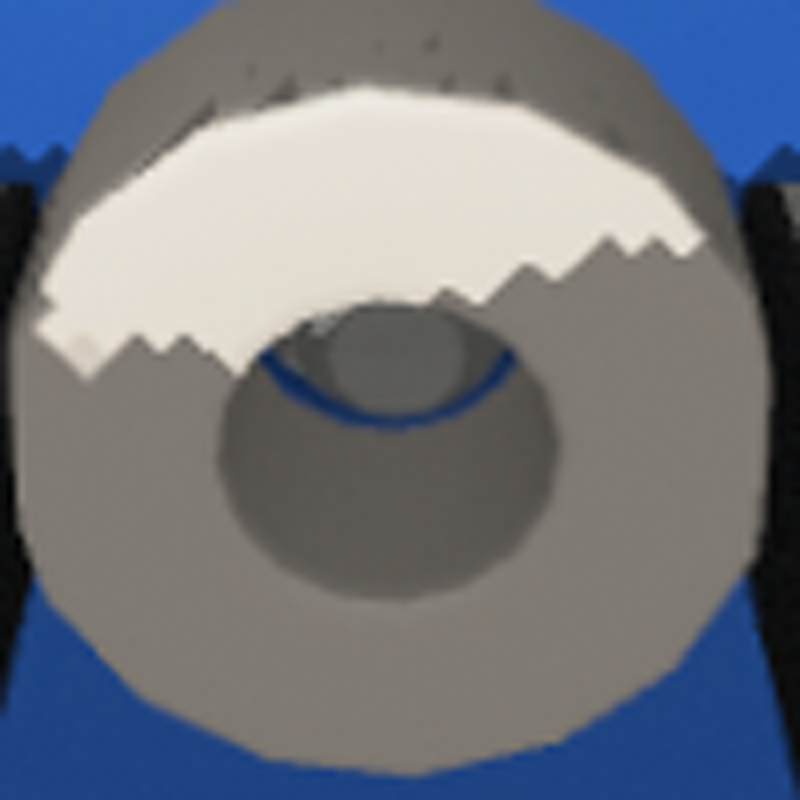

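```bash
python3 - <<'E'
from h import *
p,s=load('w9'); R=Ro.from_euler('xyz',s['tool_rot']).as_matrix()
f=lambda a,z:((onplane(p,cc(a,282,275,50,8),z,s)-s['eef_pos'])@R).round(2)
print(f([[330,350],[463,350],[397,300],[397,408]],132).tolist()); print(f([[217,450],[558,450],[388,300],[388,603]],s['eef_pos'][2]+17.3).tolist())
E
```

```text
[[-3.26, -4.23, -0.19], [4.57, -4.24, -0.19], [0.68, -4.23, 3.08], [0.69, -4.24, -4.05]]
[[-9.12, -17.3, 0.07], [9.39, -17.3, 0.09], [0.16, -17.3, 9.18], [0.17, -17.31, -9.69]]
```

Call:
apply_moves:
  motion:
    - [0.05, 0.5, 0, 0, 2.5]
    - [0.05, 1.0, 0, 0, 2.5]
    - [0.05, 1.5, 0, 0, 2.5]
    - [0.05, 2.0, 0, 0, 2.5]
    - [0.05, 2.3, 0, 0, 2.5]
    - [0.05, 2.5, 0, 0, 2.5]
    - [0.05, 2.5, 0, 0, 2.5]

```text
clock: 15.2
eef_pos: [588.0, -11.8, 103.2]
tool_rot: [-1.571, 0.0, 0.777]
force: [-0.5, -0.8, -1.2]
width: 41.1
```

```bash
python3 - <<'E'
from h import *
s=ctrl.read_state(); print({k:np.round(s[k],3).tolist() for k in ['clock','eef_pos','tool_rot','force','torque','width']})
E
```

```text
{'clock': 15.2, 'eef_pos': [588.048, -11.841, 103.227], 'tool_rot': [-1.571, 0.0, 0.777], 'force': [-0.545, -0.753, -1.2], 'torque': [0.012, 0.003, 0.017], 'width': 41.094}
```

Call:
apply_moves:
  motion:
    - [0, 0.08, 0, 0, 2.5]
    - [0, 0.08, 0, 0, 2.5]

```text
clock: 15.45
eef_pos: [588.3, -11.9, 102.7]
tool_rot: [-1.571, -0.0, 0.777]
force: [0.3, 0.0, -1.7]
width: 41.6
```

Call:
apply_moves:
  motion:
    - [0, 0, 0, 0, 4.6]
    - [0, 0, 0, 0, 5.5]
    - [0, 0, 0, 0, 7]
    - [0, -0.5, 0, 0, 8]
    - [0, -3, 0, 0, 8.5]
    - [0, -7, 0, 0, 8.5]
    - [0, -12, 0, 0, 8.5]
    - [0, -13, 0, 0, 8.5]

```text
clock: 16.45
eef_pos: [590.3, -11.6, 236.5]
tool_rot: [-1.576, -0.005, 0.777]
force: [0.6, -0.0, -0.2]
width: 85.2
```

```bash
python3 - <<'E'
from h import *
s=ctrl.read_state(); print({k:np.round(s[k],3).tolist() for k in ['clock','eef_pos','tool_rot','force','torque','width','qpos']})
p=ctrl.get_image('wrist'); store(p,s,'w10'); print(ctrl.mark_of(p,'knob'),ctrl.mark_of(p,'cover'))
p=ctrl.get_image('side'); store(p,s,'s10'); crop(p,295,220,50,6,'s10c.png')
s=ctrl.read_state()
print(shift([637,-257,s['eef_pos'][2]],s))
E
```

```text
{'clock': 16.45, 'eef_pos': [590.276, -11.616, 236.505], 'tool_rot': [-1.576, -0.005, 0.777], 'force': [0.608, -0.012, -0.207], 'torque': [-0.0, -0.041, -0.002], 'width': 85.191, 'qpos': [0.129, 0.54, -0.244, 1.686, 0.157, 0.927, 0.602]}
[{'location': [819.0, -57.8, 4.9], 'confidence': 0.76}, {'location': [632.1, -255.1, -0.8], 'confidence': 0.72}] [{'location': [339.0, -78.9, -2.1], 'confidence': 0.97}, {'location': [589.1, -13.5, 64.5], 'confidence': 0.83}, {'location': [257.8, -275.8, 1.8], 'confidence': 0.75}]
[-1.363e+01 -1.000e-02 -2.096e+01]
```

View pics/w10.png

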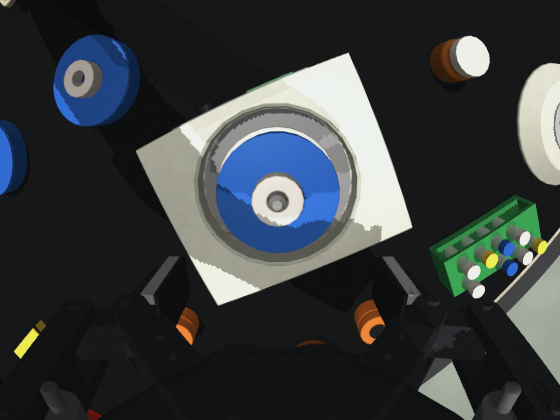

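View pics/s10c.png

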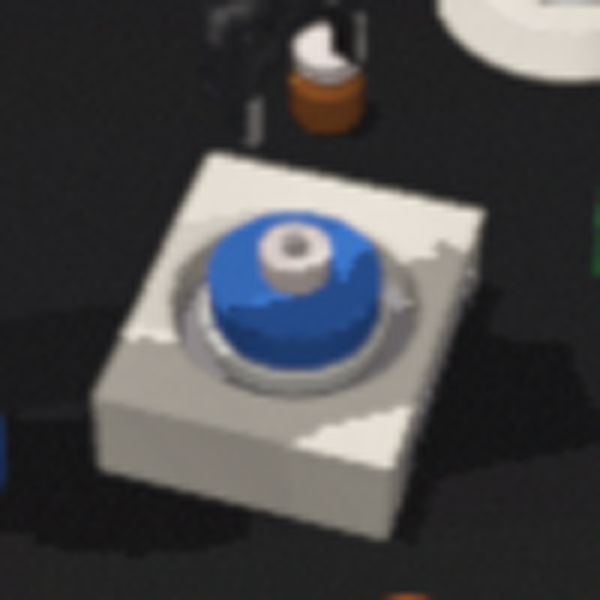

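Call:
apply_moves:
  motion:
    - [-2.5, 0, -4, 0, 8.5]
    - [-5.2, 0, -8, 0, 8.5]
    - [-8, 1, -12.2, 0, 8.5]
    - [-10.8, 2, -16.5, 0, 8.5]
    - [-13, 4, -20, 0, 8.5]
    - [-13.6, 7, -21, 0, 8.5]
    - [-13.6, 9, -21, 0, 8.5]
    - [-13.6, 9, -21, 0, 8.5]
    - [-13.6, 9, -21, 0, 8.5]

```text
clock: 17.77
eef_pos: [639.1, -255.4, 143.2]
tool_rot: [-1.571, -0.001, 0.779]
force: [0.1, 0.0, 0.4]
width: 84.9
```

```bash
python3 - <<'E'
from h import *
s=ctrl.read_state(); print({k:np.round(s[k],3).tolist() for k in ['clock','eef_pos','tool_rot','force','torque','width','qpos']})
p=ctrl.get_image('wrist'); store(p,s,'w11'); print(ctrl.mark_of(p,'knob'))
c=proj(p,[[635,-256,44]],s)[0].round().astype(int); print(c); crop(p,c[0],c[1],40,10,'w11c.png')
E
```

```text
{'clock': 17.775, 'eef_pos': [639.096, -255.449, 143.204], 'tool_rot': [-1.571, -0.001, 0.779], 'force': [0.118, 0.0, 0.403], 'torque': [-0.039, -0.049, 0.0], 'width': 84.857, 'qpos': [0.459, 0.784, -0.216, 1.476, 0.193, 0.902, 0.963]}
[{'location': [818.0, -58.1, 3.5], 'confidence': 0.57}, {'location': [632.2, -253.1, -1.8], 'confidence': 0.55}]
[276 206]
```

View pics/w11.png

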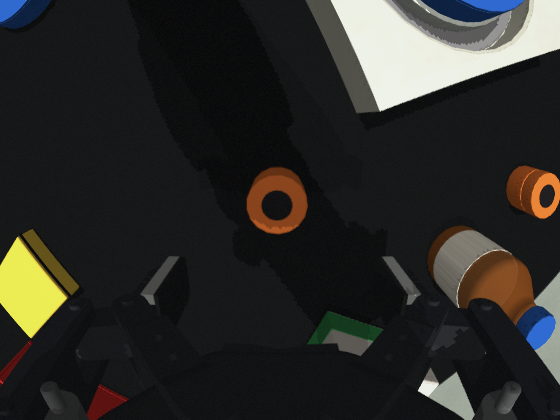

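View pics/w11c.png

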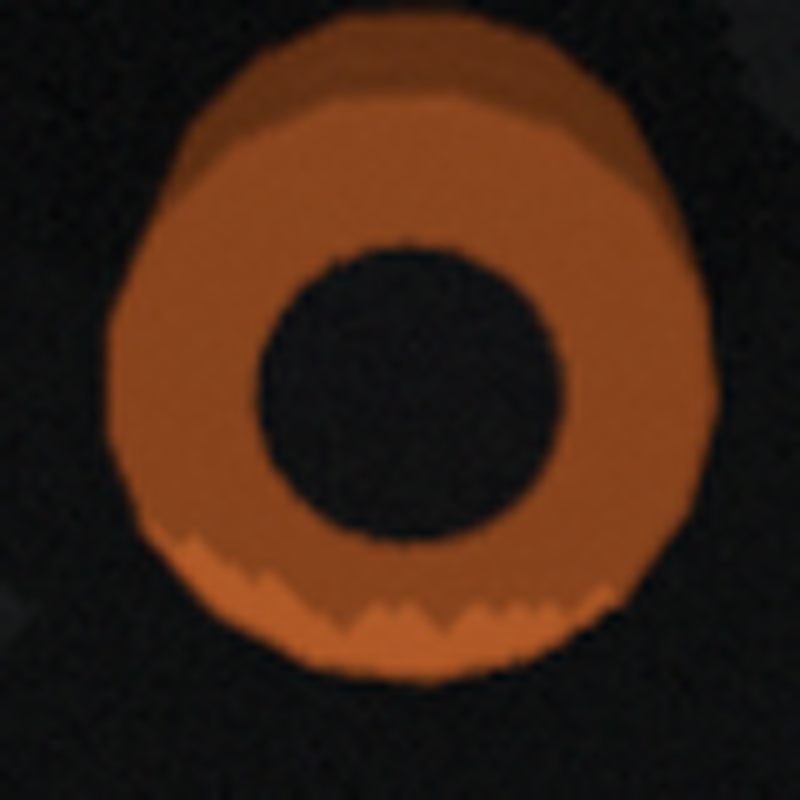

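```bash
python3 - <<'E'
from h import *
p,s=load('w11'); R=Ro.from_euler('xyz',s['tool_rot']).as_matrix()
f=lambda a,z:((onplane(p,cc(a,276,206,40,10),z,s)-s['eef_pos'])@R).round(2)
print(f([[105,388],[718,388],[410,92],[410,685]],44).tolist()); print(f([[255,394],[565,394],[410,243],[410,545]],44).tolist())
s2=ctrl.read_state(); print(R.T@(np.array(s2['eef_pos'])-s['eef_pos']),s2['eef_pos'])
E
```

```text
[[-26.19, 99.18, 3.54], [21.09, 99.23, 3.57], [-2.6, 99.19, 26.6], [-2.7, 99.21, -20.74]]
[[-14.58, 99.19, 3.06], [9.29, 99.21, 3.08], [-2.62, 99.2, 14.95], [-2.67, 99.2, -9.12]]
[-0.26020066 -0.80679535 -0.69053828] [ 639.39539038 -256.12364939  144.01092943]
```

Call:
apply_moves:
  motion:
    - [-0.24, 4, 0.33, 0, 8.5]
    - [-0.24, 8, 0.33, 0, 8.5]
    - [-0.24, 11, 0.33, 0, 8]
    - [-0.24, 12.7, 0.33, 0, 7]
    - [-0.24, 12.7, 0.33, 0, 5.8]
    - [-0.24, 12.7, 0.33, 0, 3]
    - [-0.24, 12.7, 0.33, 0, 3]
    - [-0.24, 12.7, 0.33, 0, 3]

```text
clock: 18.88
eef_pos: [635.5, -256.7, 17.1]
tool_rot: [-1.573, -0.001, 0.777]
force: [-0.7, 0.6, 5.3]
width: 45.8
```

```bash
python3 - <<'E'
from h import *
s=ctrl.read_state(); print({k:np.round(s[k],3).tolist() for k in ['clock','eef_pos','tool_rot','force','torque','width','qpos']})
print(shift([588,-12.5,190],s))
E
```

```text
{'clock': 18.875, 'eef_pos': [635.534, -256.695, 17.092], 'tool_rot': [-1.573, -0.001, 0.777], 'force': [-0.699, 0.607, 5.278], 'torque': [0.032, 0.025, 0.025], 'width': 45.809, 'qpos': [0.444, 0.939, -0.181, 1.544, 0.234, 0.677, 0.93]}
[ 13.75 -17.33  20.7 ]
```

Call:
apply_moves:
  motion:
    - [0, -2, 0, 0, 3]
    - [0, -7, 0, 0, 3]
    - [0, -12, 0, 0, 3]
    - [1, -16, 1.5, 0, 3]
    - [3.6, -17.3, 5.4, 0, 3]
    - [6.4, -17.3, 9.6, 0, 3]
    - [9.2, -17.3, 13.8, 0, 3]
    - [11.8, -17.3, 17.8, 0, 3]
    - [13.4, -17.3, 20.2, 0, 3]
    - [13.75, -17.3, 20.7, 0, 3]
    - [13.75, -17.3, 20.7, 0, 3]
    - [13.75, -17.3, 20.7, 0, 3]

```text
clock: 20.38
eef_pos: [587.5, -14.6, 188.6]
tool_rot: [-1.572, 0.001, 0.774]
force: [0.5, -0.5, -1.5]
width: 46.7
```

```bash
python3 - <<'E'
from h import *
s=ctrl.read_state(); print({k:np.round(s[k],3).tolist() for k in ['clock','eef_pos','tool_rot','force','torque','width']})
p=ctrl.get_image('wrist'); store(p,s,'w12'); crop(p,282,275,75,5,'w12c.png')
s=ctrl.read_state();print(s['eef_pos'])
p=ctrl.get_image('side'); store(p,s,'s12'); crop(p,295,195,60,6,'s12c.png')
s=ctrl.read_state();print(s['eef_pos'])
E
```

```text
{'clock': 20.375, 'eef_pos': [587.501, -14.58, 188.603], 'tool_rot': [-1.572, 0.001, 0.774], 'force': [0.483, -0.464, -1.525], 'torque': [-0.035, -0.016, 0.008], 'width': 46.679}
[587.46502215 -14.4327929  188.51513873]
[587.3844858  -14.12598497 188.42879394]
```

View pics/w12c.png

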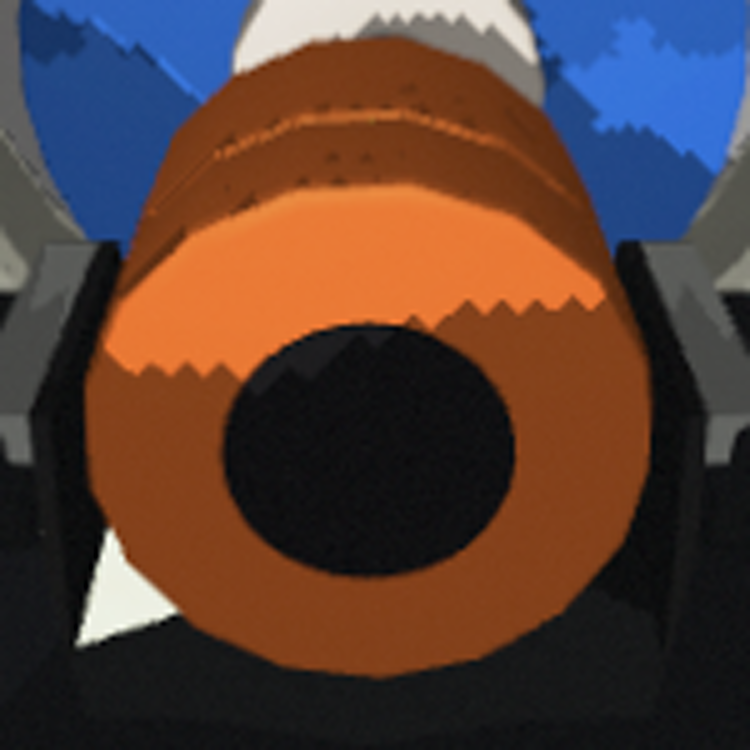

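View pics/s12c.png

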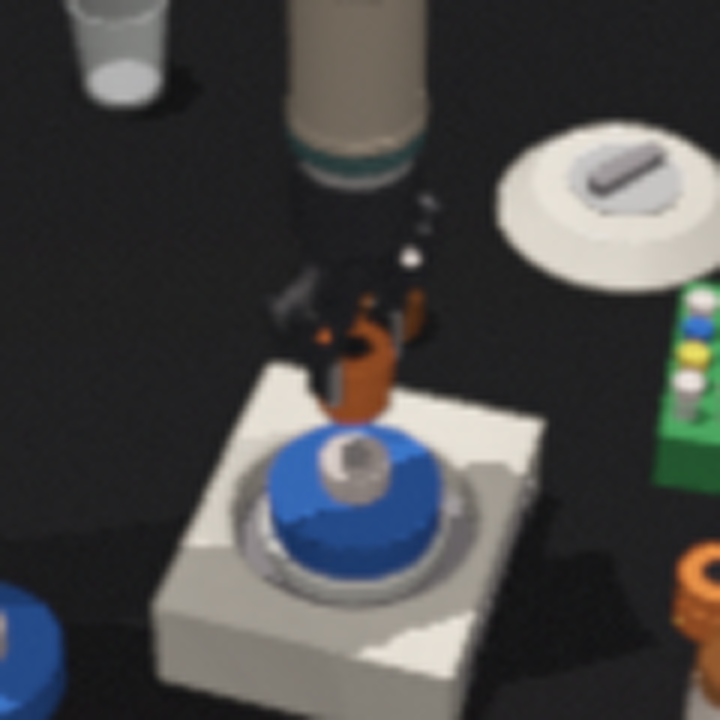

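```bash
python3 - <<'E'
from h import *
p,s=load('w12'); R=Ro.from_euler('xyz',s['tool_rot']).as_matrix()
f=lambda a,dz:((onplane(p,cc(a,282,275,75,5),s['eef_pos'][2]+dz,s)-s['eef_pos'])@R).round(2)
for dz in (26,27,28):
  print(f([[222,450],[515,450],[368,323],[368,577]],dz).tolist()); print(f([[85,400],[652,400],[368,183],[368,678]],dz).tolist())
s=ctrl.read_state(); print(shift([588.4,-12.5,139],s))
E
```

```text
[[-11.75, -25.99, 0.57], [12.28, -26.01, 0.61], [0.22, -26.01, 12.31], [0.24, -25.99, -12.01]]
[[-22.84, -25.99, 5.01], [23.36, -26.02, 5.08], [0.21, -26.02, 24.15], [0.25, -25.98, -23.12]]
[[-11.65, -26.99, 1.15], [12.18, -27.01, 1.19], [0.22, -27.01, 12.78], [0.24, -26.99, -11.33]]
[[-22.65, -26.99, 5.55], [23.16, -27.02, 5.62], [0.21, -27.02, 24.52], [0.25, -26.98, -22.34]]
[[-11.55, -27.99, 1.72], [12.08, -28.01, 1.76], [0.22, -28.01, 13.26], [0.24, -27.99, -10.64]]
[[-22.45, -27.99, 6.09], [22.96, -28.02, 6.15], [0.21, -28.03, 24.9], [0.25, -27.98, -21.56]]
[0.19 4.94 0.05]
```

Call:
apply_moves:
  motion:
    - [0.05, 1.5, -0.02, 0, 3]
    - [0.05, 3.0, -0.02, 0, 3]
    - [0.05, 3.3, -0.02, 0, 3]
    - [0.05, 3.3, -0.02, 0, 3]
    - [0.05, 3.3, -0.02, 0, 3]

```text
clock: 21.1
eef_pos: [588.1, -11.9, 155.8]
tool_rot: [-1.571, -0.001, 0.777]
force: [-0.0, -0.1, -0.5]
width: 46.4
```

```bash
python3 - <<'E'
from h import *
s=ctrl.read_state(); print({k:np.round(s[k],3).tolist() for k in ['clock','eef_pos','tool_rot','force','torque','width']})
p=ctrl.get_image('wrist');s=ctrl.read_state();print(s['eef_pos'])
p=ctrl.get_image('wrist'); store(p,s,'w13');s=ctrl.read_state();print(s['eef_pos'],shift([588.4,-12.5,139],s))
E
```

```text
{'clock': 21.1, 'eef_pos': [588.085, -11.944, 155.805], 'tool_rot': [-1.571, -0.001, 0.777], 'force': [-0.004, -0.132, -0.493], 'torque': [0.002, -0.019, -0.036], 'width': 46.379}
[588.12220194 -11.94882147 155.92010071]
[588.08136148 -11.97214859 155.95808159] [-0.02  1.7  -0.06]
```

View pics/w13.png

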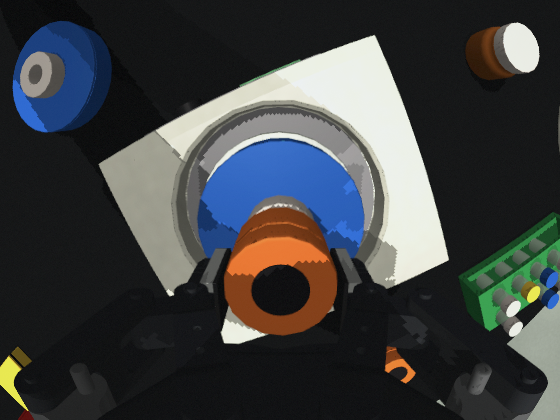

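Call:
apply_moves:
  motion:
    - [-0.03, 0.1, -0.09, 0, 3]
    - [-0.03, 0.4, -0.09, 0, 3]
    - [-0.03, 0.7, -0.09, 0, 3]
    - [-0.03, 1.0, -0.09, 0, 3]
    - [-0.03, 1.0, -0.09, 0, 3]

```text
clock: 21.82
eef_pos: [587.9, -12.9, 145.1]
tool_rot: [-1.57, 0.0, 0.777]
force: [0.8, 0.1, -0.0]
width: 46.2
```

Call:
apply_moves:
  motion:
    - [0.0, 0.3, 0.03, 0, 3]
    - [0.0, 0.6, 0.03, 0, 3]
    - [0.0, 0.8, 0.03, 0, 3]
    - [0, 0.85, 0.03, 0, 3]
    - [0, 0.85, 0.03, 0, 3]

```text
clock: 22.45
eef_pos: [587.9, -12.7, 137.1]
tool_rot: [-1.571, 0.0, 0.777]
force: [-0.8, 0.1, 1.0]
width: 46.1
```

```bash
python3 - <<'E'
from h import *
s=ctrl.read_state(); print({k:np.round(s[k],3).tolist() for k in ['clock','eef_pos','tool_rot','force','torque','width']})
p=ctrl.get_image('side'); store(p,s,'s14'); crop(p,295,215,50,6,'s14c.png')
E
```

```text
{'clock': 22.45, 'eef_pos': [587.894, -12.684, 137.093], 'tool_rot': [-1.571, 0.0, 0.777], 'force': [-0.83, 0.105, 0.956], 'torque': [0.068, 0.102, 0.039], 'width': 46.061}
```

View pics/s14c.png

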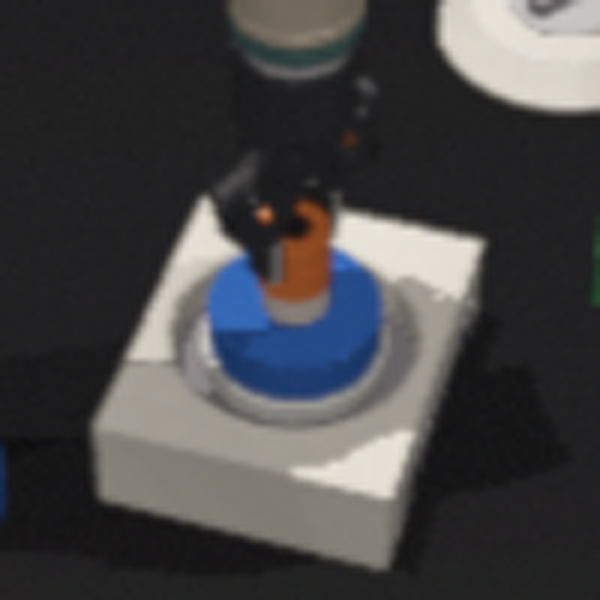

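Knob sits on the collar (around 297,290 in the crop). Release and rise.

Call:
apply_moves:
  motion:
    - [0, 0, 0, 0, 4.9]
    - [0, 0, 0, 0, 6]
    - [0, 0, 0, 0, 7.5]
    - [0, 0, 0, 0, 8.5]
    - [0, -1, 0, 0, 8.5]
    - [0, -3, 0, 0, 8.5]
    - [0, -6, 0, 0, 8.5]
    - [0, -9, 0, 0, 8.5]
    - [0, -10, 0, 0, 8.5]
    - [0, -10, 0, 0, 8.5]
    - [0, -10, 0, 0, 8.5]

```text
clock: 23.88
eef_pos: [587.1, -12.8, 235.9]
tool_rot: [-1.569, 0.002, 0.777]
force: [0.4, -0.1, -0.2]
width: 85.4
```

```bash
python3 - <<'E'
from h import *
p=ctrl.get_image('wrist'); s=ctrl.read_state(); store(p,s,'w15')
print({k:np.round(s[k],3).tolist() for k in ['clock','eef_pos','tool_rot','force','width']})
for q in ('knob','cover'): print([np.round(d['location'],1) for d in ctrl.mark_of(p,q)])
p2=ctrl.get_image('side'); store(p2,s,'s15'); crop(p2,295,215,50,6,'s15c.png')
p3=ctrl.get_image('scene'); store(p3,s,'c15'); crop(p3,268,230,50,6,'c15c.png')
for pp in (p2,p3):
  for q in ('knob','cover','jar','beaker','slide_box'): print(q,[np.round(d['location'],1) for d in ctrl.mark_of(pp,q)])
E
```

```text
{'clock': 23.925, 'eef_pos': [587.12, -12.764, 235.728], 'tool_rot': [-1.569, 0.002, 0.777], 'force': [-0.981, -0.368, -0.118], 'width': 85.107}
[array([814.5, -58.2,   2.9]), array([583. , -11.5, 119.4])]
[array([338.5, -78.7,  -1.5]), array([592. , -11.8,  62.1]), array([ 253. , -273.6,   -1.9])]
knob [array([587.2, -15.7, 117.5]), array([ 8.221e+02, -6.160e+01, -1.000e-01])]
cover [array([ 258.1, -276.8,    5.2]), array([338.6, -79.3,   7.1]), array([587.8, -12.6,  67.2])]
jar [array([634.3, 241.8,  -3.4])]
beaker [array([445.6, 545.9,  -1. ])]
slide_box [array([ 494.4, -548.2,   -3.3])]
knob [array([817.4, -57.5,  -2.2]), array([590.5, -15.1, 119.7])]
cover [array([341.3, -75.9,   0.6]), array([ 257. , -275. ,    1.6]), array([585.4, -15.5,  45.6])]
jar [array([633. , 241.8,   1.1])]
beaker [array([444.9, 548.5,   4.5])]
slide_box [array([ 494.5, -551.7,   -3.3])]
```

View pics/w15.png

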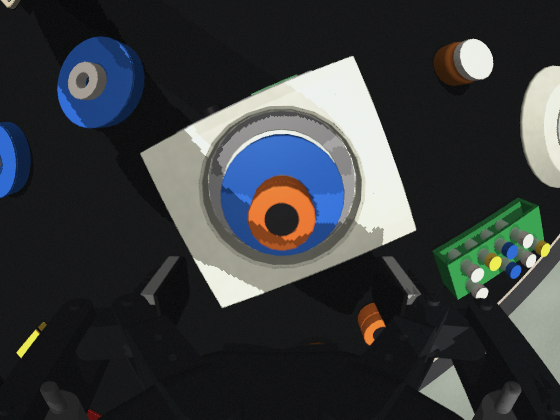

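View pics/s15c.png

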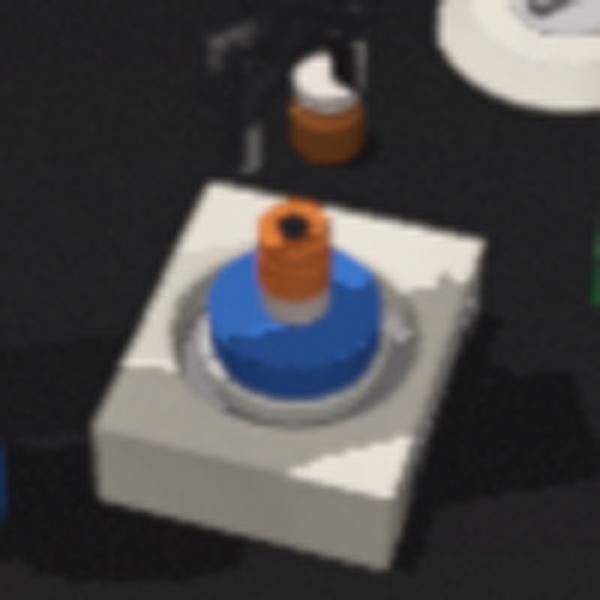

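View pics/c15c.png

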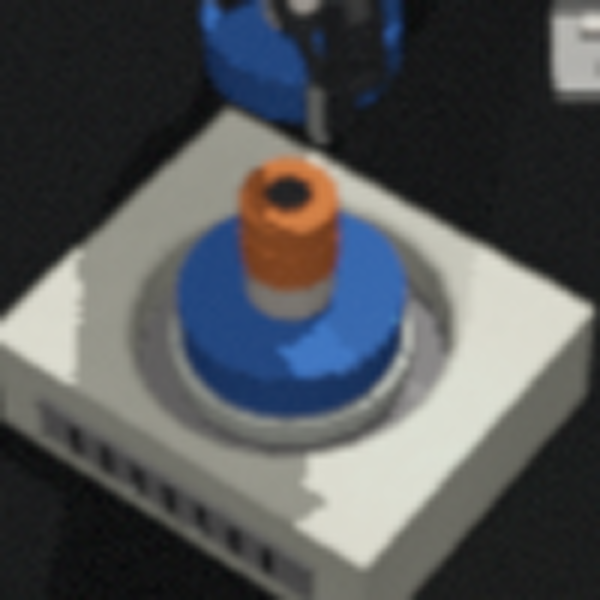

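```bash
python3 - <<'E'
from h import *
p,s=load('w15'); print(onplane(p,[[282,219.5]],164,s)); print(ctrl.finish_job())
E
```

```text
[[587.95961592 -11.76214142 164.        ]]
the job is handed in; nothing more can be done
None
```

The rotor, the blue cover and the orange knob are all fitted on the spindle and let go, and the job is handed in. The clock read about 24 s at my last check.

- **Parts taken:** I used the cover that was farthest from the base, at (434, −272) mm, and the rightmost knob, at (636, −257) mm. The rotor was lowered onto the square drive at about 44.5°, and all three parts were lowered slowly by hand.
- **Fitted heights:** Each release height matched the target within about 1 mm, judging by the tool height. The rotor was at about 48 mm, the cover at 64 mm and the knob at 120 mm above the bench. No unusual forces showed while lowering.
- **Final pictures:** All three parts look level and stacked. The knob's top measured at (588.0, −11.8) mm, against the spindle at about (588, −12) mm. The jar, beaker and slide box are where they started, within measuring error, and the open gripper is well clear.
- **Checks that disagreed:**
  - The networks' readings for the fitted knob and cover scattered by 3–5 mm.
  - One cover height from the scene camera, 46 mm, was clearly wrong. The side and wrist cameras gave 67 and 62 mm, and I trusted those and the tool height instead.

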